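# Seat the pickup board in the mallet-head glide tester

### The arm

A 6-joint arm with a two-finger parallel gripper is mounted at the origin on the work surface. World frame = base frame: x ahead of the robot, y to its left, z up, the work surface at z = 0. Lengths are in m, angles in rad, forces in N, time in s.
With the tool pointing down it reaches from about 0.275 to 0.825 m from the base axis. Payload 4.9 kg.
Tool frame: the origin (TCP) lies on the mounting face of the last link; the fingertips stand 173 mm ahead of it and the grasp point (between the pads) lies 155 mm ahead of it; z points along the fingers, y is the direction in which the jaws open and shut (so a half turn about z gives the same grasp; the last joint's range is limited). The gripper opens to 85 mm and grips with 20 to 120 N. Pads are 22 mm wide; open, the fingers measure 114 mm over their backs; the gripper's body (76 mm by 85 mm) begins 54 mm behind the grasp point. The pads swing forward as they close: fully open they stand 13 mm farther back than shut.
Start: joints at [1.051, 0.326, -0.193, 1.052, 0, 1.437], TCP at [0.207, 0.51, 0.405] pointing down, gripper open.
Joint ranges: [-2.65, 2.65], [-0.97, 1.79], [-1.3, 1.35], [-1.93, 2.1], [-1.47, 1.37], [-3.14, 3.14]. Speed limits (rad/s): [2.57, 2.57, 3.14, 3.14, 3.14, 3.14].

### API

Orientations are given as a 3x3 rotation matrix whose columns are the frame's x, y, z axes.
In Python, from rig import bot, optics, ticket gives the robot as it stands.
- The arm moves only by the tool apply_moves, never from a script. Its argument "motion" is a list of rows, each an object of numbers: "dx", "dy", "dz": the shift along the world's x, y, z in units of 30 mm (1.0 is 30 mm); "twist": the turn about the world's z in rad; "gripper": the gripper command: -1 is shut, 1 is fully open, values between are in proportion. A call has 1 to 8 rows; each row is the pose to reach, as a shift and turn from the pose commanded when the call began; what a row does not reach only later rows make up. A row lasts 1/12 s, in which the tool goes at most 41.7 mm and 7.16 degrees, less where a joint would pass 70% of its speed; a pose out of reach is approached as far as the arm can. A call with a gripper value outside its range is refused whole. The fingers move at their own pace and stop on an object; "force" is the grip in N (left out, the last holds). Time passes only in rows, so rows that repeat a pose let the fingers close. It gives the time, the measured TCP pose, the force and the opening at its end, in the units of the state.
- bot.sense(): the state, without advancing time (a new reading comes with each control period).
- optics.read_camera(name): name is "scene" or "top" or "wrist"; returns a dict with "color" (400x640x3 uint8, blue, green, red), "mtx" (3x3 intrinsics, pixels), "R" (3x3) and "t" (3): a world point X has camera coordinates R X + t. Camera axes: x right, y down, z forward; pixel columns grow to the right and rows downward; lengths in m; the calibration is good to about 2 mm. The wrist camera is an equidistant fisheye: a pixel r from the principal point sees the ray r / f radians off the axis. A picture is of the moment at which its call begins. There is no depth.
- ticket.job_done(): hands the job in, once; it reports no verdict.
The state is a dict: "clock": time; "qpos": joint angles; "qd": joint speeds; "effort": joint torques, N m; "eef_pos": TCP position; "tool_rot": TCP orientation; "wrist_force": force on the tool from outside, world axes, zero at the start; "ft_torque": the same for the moment, N m; "opening": finger opening in m.
Only numpy, scipy, OpenCV 4.12 (cv2) and the standard library are available. Lean on these libraries where they do the work, as an engineer would, in place of code of your own. Each camera call takes 0.05 s, during which the arm holds its last target.

### The job

Take the green pickup board from the wooden stand, lower it upright (not dropped or forced) into the card guides of the mallet-head glide tester with its copper coil facing the rail, and let go of it while it stands on the feet of the two open red levers. Then draw it fully home into its connector with the levers alone, never by pushing on the board itself: swing them inward by turns, part of the way at a time, so that the board goes down level and never cocks by more than about 3 degrees, and finish with both levers shut right in, the last one pressed home firmly (15 to 20 N) so that you feel it come up solid. Mind the force on the tester and levers (nothing over 25 N), and leave the plain aluminium blanking board, the mallet head and everything else on the slab alone.

Things in the scene. Friction and masses are not known exactly. Their poses are not given: they have to be found in the camera images.
- tester: Mallet-head glide tester fixed to the slab: grey bed plate 12 mm thick, greased rail, upright open-topped card socket. Origin: underside, at the socket's centre, on the board plane; z up; x along the rail, from socket to mallet head; y along the board's width. The rail spans x 35 to 335 mm, 35 mm high; the head on it rises to 95 mm. Board home: its origin at x = y = 0, 17 mm up.
- mouth (a point): Centre of the card guides' mouth, 109 mm above the tester's underside. Two grey U channels at y = +-61 to 73 mm of the tester take the board's side edges between heights 60 and 98 mm, with 1.5 mm play on every side; their flared lead-ins rise to 109 mm and open about 4 mm wider each way.
- socket_floor (a point): Centre of the connector's slot floor, 17 mm above the tester's underside; the board is home when its lower edge sits here. Two gold contact strips hold that edge up at 26 mm at first; each then takes about 16 N to push to the floor. With both levers open the board rests on their feet instead, lower edge 26 to 30 mm up.
- lever_l (a joint): Red lever at the tester's +y end, pivot at (0, 80, 36) mm of the tester, turning about its x axis. 0 = shut, upright, on a solid stop; grows as it swings outward (to +y), limit 1.15 rad; starts at 0.95 to 1.1. Stays where left (0.2 N m friction); takes 6 to 13 N at the knob under load. Knob centre at joint q: y = 80 + 4 cos q + 85 sin q, z = 36 + 85 cos q - 4 sin q mm.
- lever_r (a joint): The same at the tester's -y end, mirrored: opens to -y. Each lever's jaw has a foot under the board's ear and a hook over it. Above 0.9 the hook is clear of the board; at about 0.5 it meets the ear's top, and from there to 0 draws that side down some 9 mm. Shutting one lever fully with the other open cocks the board 4.5 to 6 degrees.
- lever_l_knob (a point): Centre of the round red knob at the end of the +y lever: a cylinder of 14 mm diameter and 26 mm long, lying along the tester's x axis. The lever's shaft below it is 8 mm thick, 14 mm wide. Push on its outer side to swing the lever inward.
- lever_r_knob (a point): The same knob of the -y lever.
- pickup_board: Pickup board: upright green circuit board, 6 mm thick, about 0.3 kg, in one of the stand's two slots. Origin: middle of its gold lower edge; z up, y along its width, x out of the face with the round sensor. Tongue 112 mm wide, z 0 to 14; ears to y +-68, z 14 to 24; notches (only +-52) z 24 to 40; panel +-68, z 40 to 105; sensor 42 mm diameter, standing out 10 mm, centred at z 62.
- board_grip (a point): Centre of the black grip bar along the top of the pickup board, 114 mm above the board's lower edge. The bar is 14 mm thick (board x), 60 mm long (board y) and 22 mm high.
- coil (a point): Centre of the copper coil's face on the pickup board (13 mm out from the board's middle plane, at z 62 mm of the board). In the tester it must face the rail (+x of the tester).
- blank_board: Bystander: plain aluminium blanking board of the same outline with a black grip bar, in the stand's other slot. Same frame as the pickup board. Leave it.
- stand: Light wooden stand, 150 x 160 mm, base 10 mm thick, fixed to the slab: two slots along its y axis, at x = -40 and +40 mm, each between pairs of uprights 50 mm high in all. Origin: underside centre. A board in it stands on the base (its origin 10 mm up), coil side towards the stand's +x.
- mallet_head: Bystander: teak mallet head 230 x 56 x 60 mm with brass bands and bone-coloured faces, loose on the greased rail. Origin: underside centre.
- face_disc: Bystander: bone-coloured resin face disc, 56 mm diameter, 9 mm thick, lying on the slab. Origin: underside centre.
- countersink: Bystander: steel countersink bit, 54 mm long, 20 mm diameter head, lying on the slab. Origin: below its middle.
- burnishing_stone: Bystander: white ceramic burnishing stone 80 x 26 x 14 mm, lying on the slab. Origin: underside centre.
- ferrule: Bystander: brass ferrule, 36 mm diameter, 24 mm high, standing on the slab. Origin: underside centre.
- wax_jar: Bystander: amber wax jar, 60 mm diameter, 55 mm high, on the slab. Origin: underside centre.
Not all that is in view belongs to the job. Of the things like the pickup_board, leave any that is purple; of the rest the smaller one is meant.

How it is judged:
By the outcome, as a careful person would: the job done as asked, in the order asked, and still so for the second after the job is handed in, with the robot touching nothing.
It also fails if it takes over 72 s, if anything falls off the work surface, if the arm or the gripper's body presses on something with over 40 N, if the wrist force passes 120 N, or if a joint passes its speed limit or range.

## Working session

There is one attempt and no reset: what is moved stays moved. The work goes in short steps, Python scripts to look and compute and a tool call to move; the robot and the scene stay as the last step left them, time stands still between calls to the robot, and variables do not carry over. Pictures are saved under pics/ and viewed, and the job is handed in when it is done.

Besides the shell and the picture viewer there is one more tool, called after ">>>" as name(argument=value, ...), one argument or row to a line, values as JSON. apply_moves: Moves the arm, as the interface text tells. Its arguments: {"type":"object","properties":{"motion":{"type":"array","items":{"type":"object","properties":{"dx":{"type":"number"},"dy":{"type":"number"},"dz":{"type":"number"},"twist":{"type":"number"},"gripper":{"type":"number"}}}},"force":{"type":"number"}},"required":["motion"]}

```bash
ls; mkdir -p pics; python3 - <<'E'
from rig import bot, optics
import cv2
for n in ("scene","top","wrist"):
    r=optics.read_camera(n); cv2.imwrite(f"pics/{n}0.png",r["color"]); print(n,r["mtx"].tolist(),r["R"].round(4).tolist(),r["t"].round(4).tolist())
s=bot.sense(); print(s)
E
```

```text
pics
scene [[476.0160709331906, 0.0, 317.19790587908494], [0.0, 476.0160709331906, 192.51769083943012], [0.0, 0.0, 1.0]] [[0.6567, 0.7541, 0.0054], [0.423, -0.3625, -0.8305], [-0.6243, 0.5476, -0.557]] [-0.4241, -0.1092, 1.4265]
top [[497.37817726426977, 0.0, 309.3288852573994], [0.0, 497.37817726426977, 202.21717033720978], [0.0, 0.0, 1.0]] [[0.0051, -1.0, -0.0019], [-0.9954, -0.0049, -0.0953], [0.0953, 0.0024, -0.9954]] [0.0921, 0.5253, 1.2749]
wrist [[309.70691628693146, 0.0, 322.46065383782786], [0.0, 309.70691628693146, 198.41022520375702], [0.0, 0.0, 1.0]] [[0.3763, 0.9265, -0.0011], [0.8758, -0.3553, 0.3268], [0.3024, -0.124, -0.9451]] [-0.5492, -0.0423, 0.3816]
{'clock': 0.15, 'qpos': array([ 1.05080002e+00,  3.26794571e-01, -1.93349426e-01,  1.05204101e+00,
       -1.94253019e-05,  1.43660454e+00]), 'qd': array([-0.00015495, -0.00134188,  0.00266073,  0.00088623, -0.00111549,
       -0.00062504]), 'effort': array([ 1.91634164e-03, -4.43702316e+01,  2.62665099e+01,  1.03925139e-02,
       -2.08620236e-04,  1.52108930e-05]), 'eef_pos': array([0.20684494, 0.50938541, 0.40407198]), 'tool_rot': array([[-9.26495940e-01,  3.76304160e-01, -6.73143417e-04],
       [ 3.76304725e-01,  9.26495158e-01, -1.21477426e-03],
       [ 1.66539508e-04, -1.37879047e-03, -9.99999036e-01]]), 'wrist_force': array([-0.9090141 ,  1.1560059 ,  0.34631076]), 'ft_torque': array([-0.00286282,  0.00764408,  0.01904909]), 'opening': 0.08528562655871155}
```

View pics/scene0.png

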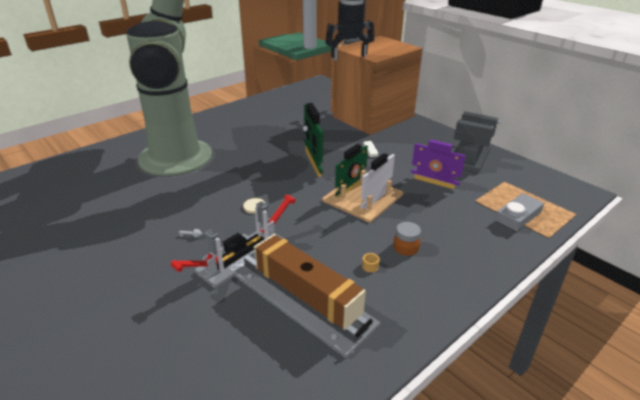

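View pics/top0.png

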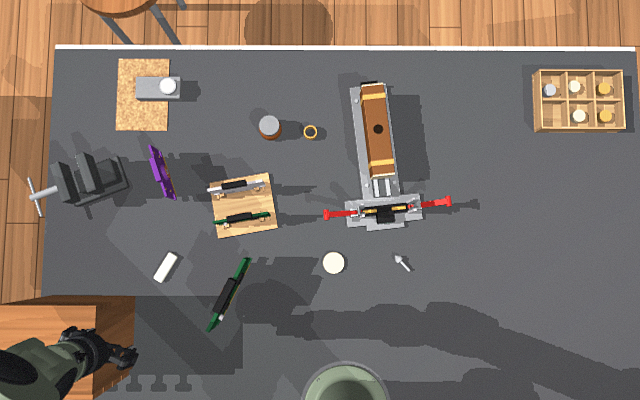

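View pics/wrist0.png

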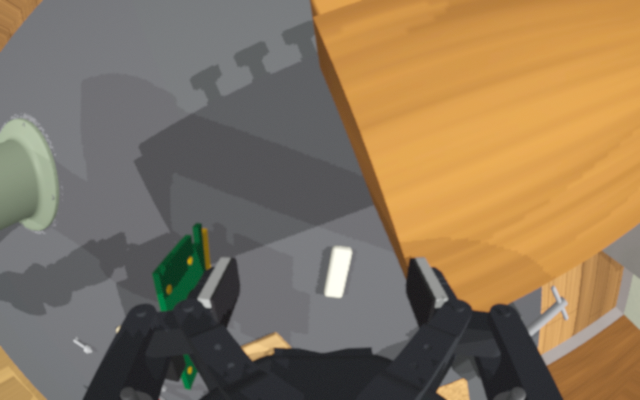

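Candidates for the pickup board in the top view: the green board in the stand (242,217), a larger green board standing on the slab (228,293), a purple one (162,172) and the aluminium blank (236,186). I choose the small green one in the stand and check it in a crop.

```bash
cat > h.py <<'E'
import numpy as np, cv2
from rig import bot, optics
def crop(img,x0,y0,x1,y1,s,fn,grid=10):
    c=cv2.resize(img[y0:y1,x0:x1],None,fx=s,fy=s,interpolation=cv2.INTER_CUBIC)
    for x in range(x0-x0%grid+grid,x1,grid):
        cv2.line(c,((x-x0)*s,0),((x-x0)*s,6),(0,255,255),1); cv2.putText(c,str(x),((x-x0)*s,16),0,.35,(0,255,255),1)
    for y in range(y0-y0%grid+grid,y1,grid):
        cv2.line(c,(0,(y-y0)*s),(6,(y-y0)*s),(0,255,255),1); cv2.putText(c,str(y),(8,(y-y0)*s+4),0,.35,(0,255,255),1)
    cv2.imwrite(fn,c)
def ray(r,u,v):
    d=r["R"].T@np.linalg.inv(r["mtx"])@np.array([u,v,1.]); C=-r["R"].T@r["t"]; return C,d
def atz(r,u,v,z):
    C,d=ray(r,u,v); return C+d*(z-C[2])/d[2]
def proj(r,X):
    X=np.atleast_2d(X); c=X@r["R"].T+r["t"]
    p=c@r["mtx"].T; return p[:,:2]/p[:,2:]
E
python3 - <<'E'
from h import *
t=cv2.imread("pics/top0.png"); s=cv2.imread("pics/scene0.png")
crop(t,200,165,290,245,8,"pics/c1.png"); crop(t,315,170,460,240,5,"pics/c2.png"); crop(s,310,130,410,220,6,"pics/c3.png"); crop(s,160,185,310,290,5,"pics/c4.png")
E
```

```text
(no output)
```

View pics/c1.png

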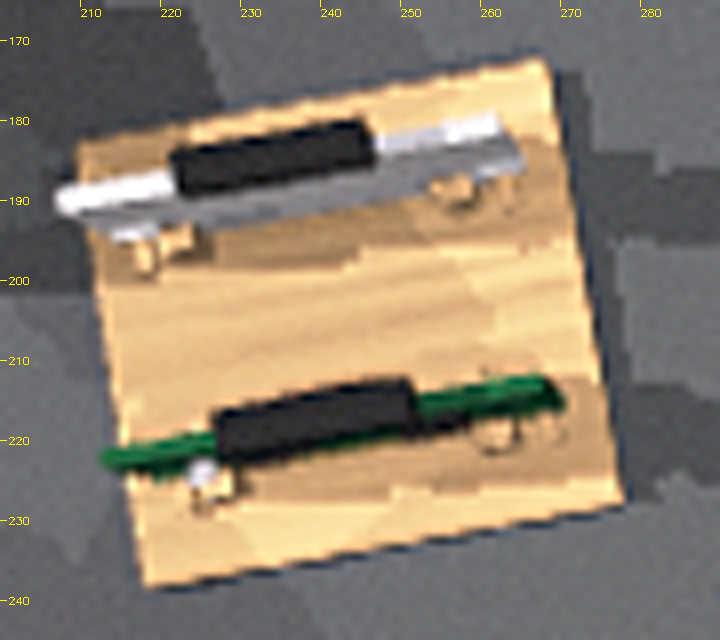

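View pics/c2.png

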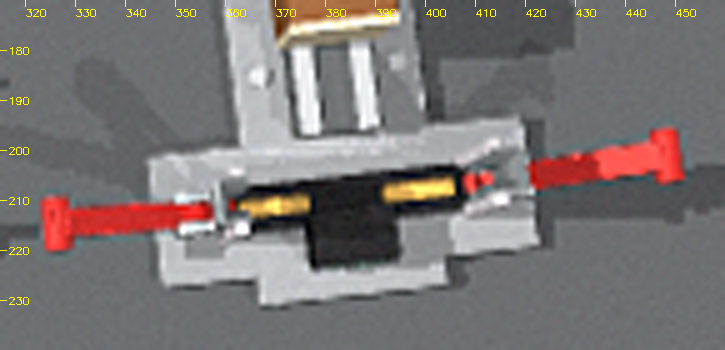

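View pics/c3.png

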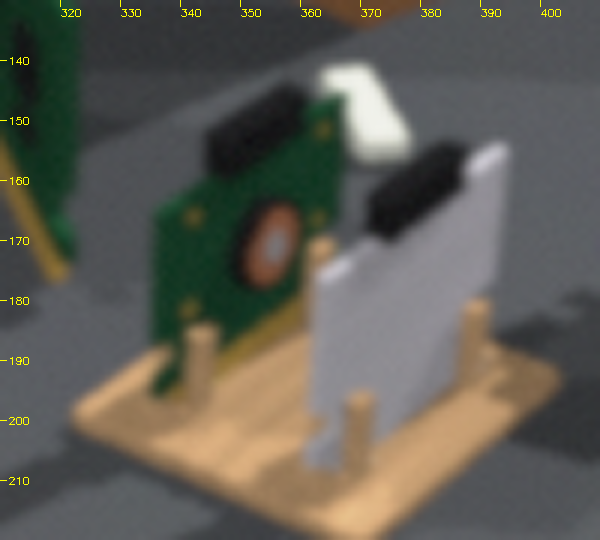

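View pics/c4.png

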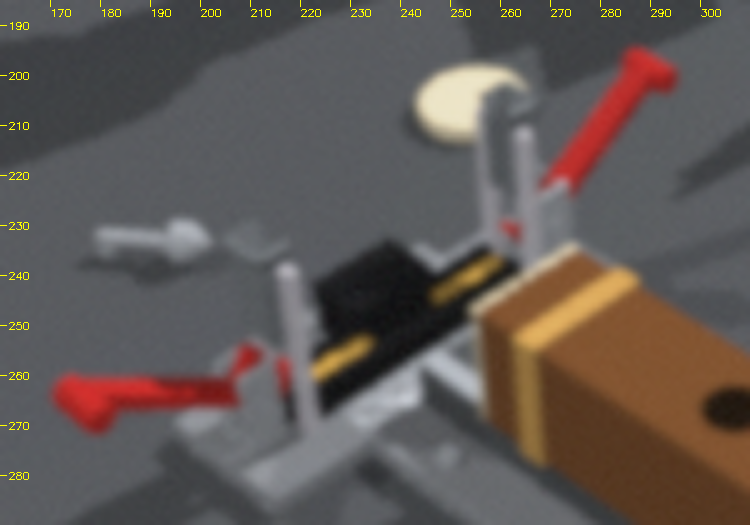

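Crops show the small green board with the copper coil face in the scene view (coil at (355,170)), so coil faces world +x, the same side as the rail. Fitting poses now.

```bash
cat > fit.py <<'E'
from h import *
from scipy.optimize import least_squares
T=optics.read_camera("top"); S=optics.read_camera("scene")
def W(p,P):
    x,y,a=p[:3]; P=np.atleast_2d(P)/1000; c,s=np.cos(a),np.sin(a)
    return np.c_[x+c*P[:,0]-s*P[:,1], y+s*P[:,0]+c*P[:,1], P[:,2]]
# stand
m=[[75,80,10],[75,-80,10],[-75,-80,10],[-75,80,10]]; px=np.array([[210,182.7],[268.3,172.3],[278,228],[218.5,238.7]])
f=lambda p:(proj(T,W(p,m))-px).ravel()
r=least_squares(f,[.4,.2,0]); print("stand",r.x,r.fun.round(1))
# board: green top edges top view z=105+10 and grip
def knob(q,sg): return [0,sg*(80+4*np.cos(q)+85*np.sin(q)),36+85*np.cos(q)-4*np.sin(q)]
def g(p):
    k=W(p,[knob(p[3],1),knob(p[4],-1)])
    return np.r_[(proj(T,k)-[[325.2,214],[446.2,205]]).ravel(),(proj(S,k)-[[176,264.5],[288,199.5]]).ravel()]
r2=least_squares(g,[.45,-.15,0,1,1]); print("tester",r2.x,r2.fun.round(1))
print("cam",-T["R"].T@T["t"])
E
python3 fit.py
```

```text
stand [0.51733926 0.26819876 0.18077317] [-0.6  0.1  0.5  0.1  0.3 -0.1 -0.2 -0.1]
tester [ 0.48157138 -0.10196609  1.48961612  3.38736087 -0.1597369 ] [ 54.2  26.9 -53.5 -17.2  49.6 -11.3 -41.6  24.5]
cam [0.40097847 0.09157488 1.31934428]
```

```bash
sed -i 's/\[\[176,264.5\],\[288,199.5\]\]/[[288,199.5],[176,264.5]]/' fit.py; cat >> fit.py <<'E'
p=r2.x
# board guess in stand slot x=-40
b=W(r.x,[-40,0,0])[0]; bp=[b[0],b[1],r.x[2]]
print("board",bp)
tt=T["color"].copy(); ss=S["color"].copy()
tt=cv2.resize(tt,None,fx=4,fy=4,interpolation=cv2.INTER_CUBIC); ss=cv2.resize(ss,None,fx=4,fy=4,interpolation=cv2.INTER_CUBIC)
def dr(pose,segs,col):
    for a,c in segs:
        X=W(pose,[a,c])
        for im,cam in((tt,T),(ss,S)):
            q=(proj(cam,X)*4+1.5); cv2.line(im,tuple(map(int,q[0])),tuple(map(int,q[1])),col,1)
def box(x0,x1,y0,y1,z0,z1):
    import itertools
    V=list(itertools.product((x0,x1),(y0,y1),(z0,z1)));return [(a,c) for a in V for c in V if sum(i!=j for i,j in zip(a,c))==1 and a<c]
Z=10
dr(bp,box(-3,3,-68,68,Z+40,Z+105)+box(-7,7,-30,30,Z+103,Z+125),(255,0,255))
dr(r.x,box(-75,75,-80,80,0,10),(255,255,0))
dr(p,box(-6,6,61,73,60,109)+box(-6,6,-73,-61,60,109)+box(-3,3,-56,56,26,26.1),(255,0,255))
dr(p,[([0,sg*80,36],knob(q,sg)) for q,sg in((p[3],1),(p[4],-1))]+[((35,0,35),(335,0,35))],(255,255,0))
cv2.imwrite("pics/o1.png",tt[660:980,800:1140]); cv2.imwrite("pics/o2.png",tt[680:960,1260:1840]); cv2.imwrite("pics/o3.png",ss[540:880,1240:1640]);cv2.imwrite("pics/o4.png",ss[740:1160,640:1240])
E
python3 fit.py; python3 - <<'E'
import cv2
for i in(1,3):
    a=cv2.imread(f"pics/o{i}.png"); cv2.imwrite(f"pics/o{i}.png",cv2.resize(a,None,fx=1.7,fy=1.7))
E
```

```text
stand [0.51733926 0.26819876 0.18077317] [-0.6  0.1  0.5  0.1  0.3 -0.1 -0.2 -0.1]
tester [ 0.50251262 -0.098953    0.09575403  0.9999328   1.0354365 ] [ 0.3  1.   1.8 -1.1  2.3 -1.7 -0.7 -0.5]
cam [0.40097847 0.09157488 1.31934428]
board [np.float64(0.47799106319559653), np.float64(0.2610071559810462), np.float64(0.18077316749638309)]
```

View pics/o1.png

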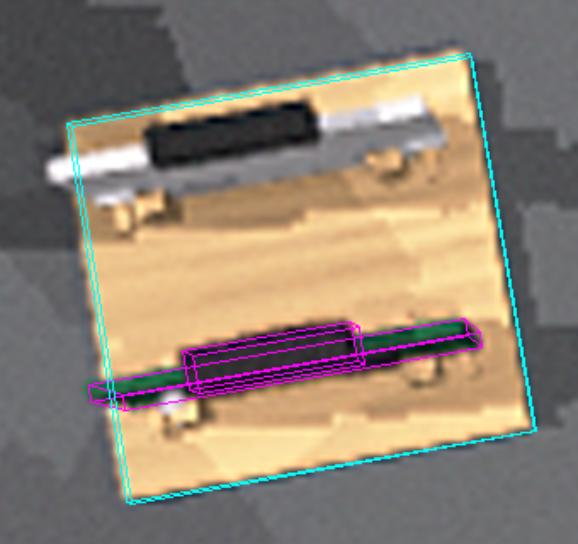

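View pics/o2.png

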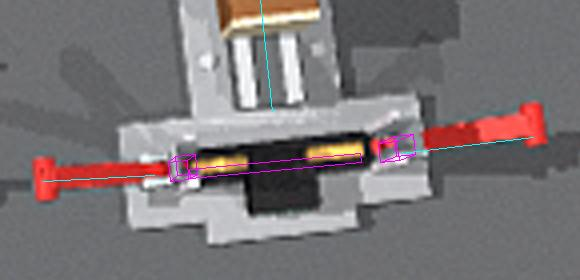

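View pics/o3.png

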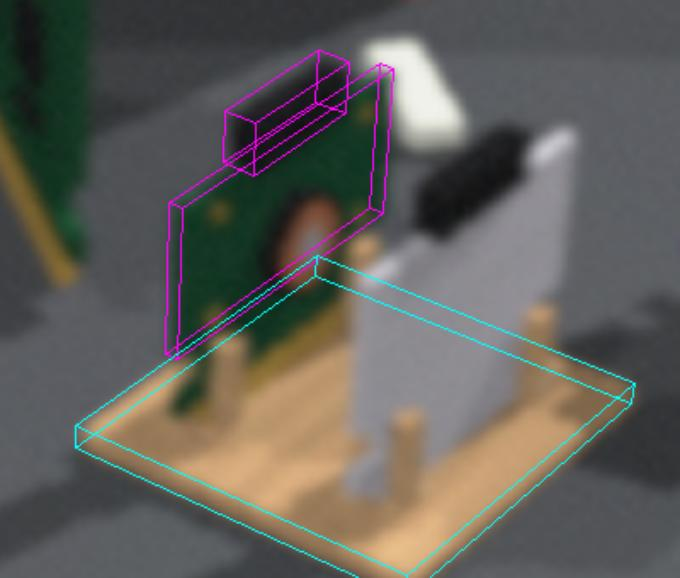

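View pics/o4.png

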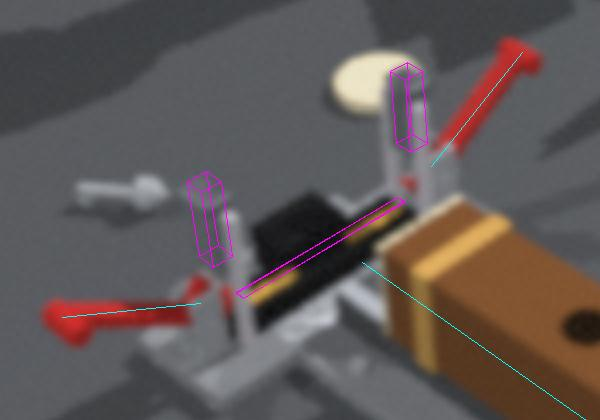

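```bash
cat >> fit.py <<'E'
print("tri")
def tri(a,b):
    f=lambda X:np.r_[proj(T,X)[0]-a,proj(S,X)[0]-b]
    o=least_squares(f,[.5,0,.1]); return o.x.round(4),o.fun.round(1)
print(tri([325.2,214],[288,199.5]),tri([446.2,205],[176,264.5]))
print(tri([210,182.7],[323,199]))  # stand corner check? 
E
python3 fit.py|tail -3
python3 - <<'E'
from h import *
t=cv2.imread("pics/top0.png"); s=cv2.imread("pics/scene0.png")
crop(t,345,165,425,235,10,"pics/c5.png",5); crop(s,200,190,290,285,8,"pics/c6.png",5)
E
```

```text
tri
(array([0.4881, 0.0513, 0.0754]), array([ 1.3,  1. ,  1.5, -0.1])) (array([ 0.5147, -0.2508,  0.0712]), array([0.3, 0.2, 0.3, 0. ]))
(array([ 0.5066,  0.2808, -0.0012]), array([29.5, 26.9, 39.5, -4.8]))
```

View pics/c5.png

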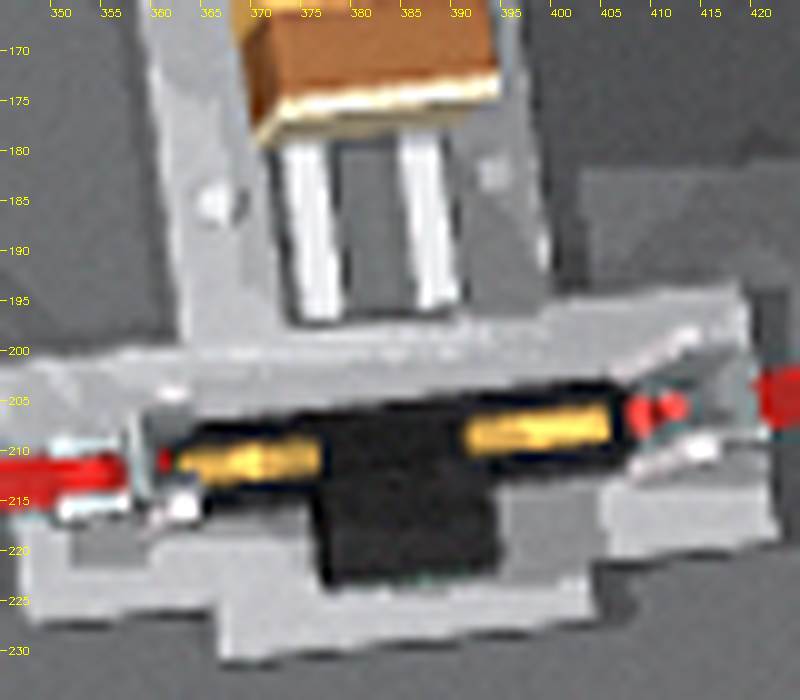

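View pics/c6.png

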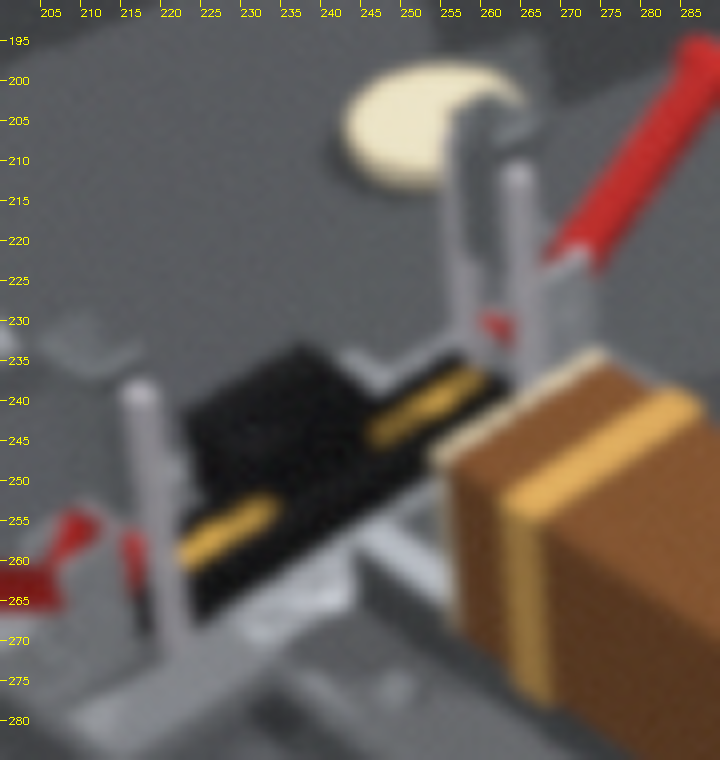

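```bash
python3 - <<'E'
from h import *
T=optics.read_camera("top")
for uv,z in [((362,210),.109),((413,204.5),.109),((369,211.2),.026),((398.5,208),.026),((375,197),.035),((391,196.5),.035),((325.2,214),.075),((446.2,205),.073)]:
    print(uv,atz(T,*uv,z).round(4))
a=atz(T,362,210,.109);b=atz(T,413,204.5,.109); print((a+b)/2,np.linalg.norm(a-b), np.arctan2(-(a-b)[0],(a-b)[1]))
S=optics.read_camera("scene")
for X in (a,b): print(proj(S,X))
print(proj(S,[atz(T,369,211.2,.026),atz(T,398.5,208,.026)]))
E
```

```text
(362, 210) [ 0.4984 -0.0341  0.109 ]
(413, 204.5) [ 0.5125 -0.1587  0.109 ]
(369, 211.2) [ 0.502 -0.061  0.026]
(398.5, 208) [ 0.5108 -0.138   0.026 ]
(375, 197) [ 0.5384 -0.0757  0.035 ]
(391, 196.5) [ 0.5399 -0.1173  0.035 ]
(325.2, 214) [0.4906 0.0546 0.075 ]
(446.2, 205) [ 0.5149 -0.2496  0.073 ]
[ 0.50542691 -0.0964326   0.109     ] 0.12540288662647808 0.11262612613596326
[[261.17688577 203.31789952]]
[[214.62029981 229.56682756]]
[[254.53322517 238.86051732]
 [227.1312448  255.81466193]]
```

>>> apply_moves(
  motion=[
    {"dx": 0.2,"dy": -0.2,"dz": 0,"twist": -0.03,"gripper": 1},
    {"dx": 0.8,"dy": -0.7,"twist": -0.1,"gripper": 1},
    {"dx": 1.6,"dy": -1.5,"twist": -0.19,"gripper": 1},
    {"dx": 2.5,"dy": -2.3,"twist": -0.29,"gripper": 1},
    {"dx": 3.5,"dy": -3.2,"twist": -0.39,"gripper": 1},
    {"dx": 4.5,"dy": -4.1,"twist": -0.5,"gripper": 1},
    {"dx": 5.5,"dy": -5.0,"twist": -0.61,"gripper": 1},
    {"dx": 6.4,"dy": -5.9,"twist": -0.71,"gripper": 1},
  ],
)

```text
$.motion[1]: bad value
```

>>> apply_moves(
  motion=[
    {"dx": 0.9,"dy": -0.8,"twist": -0.1,"gripper": 1},
    {"dx": 1.6,"dy": -1.5,"twist": -0.18,"gripper": 1},
    {"dx": 2.2,"dy": -2.0,"twist": -0.24,"gripper": 1},
    {"dx": 2.5,"dy": -2.3,"twist": -0.28,"gripper": 1},
    {"dx": 2.63,"dy": -2.38,"twist": -0.294,"gripper": 1},
    {"dx": 2.63,"dy": -2.38,"twist": -0.294,"gripper": 1},
    {"dx": 2.63,"dy": -2.38,"twist": -0.294,"gripper": 1},
  ],
)

```text
$.motion[0]: bad value
```

```bash
python3 - <<'E'
from h import *
r=optics.read_camera("wrist"); cv2.imwrite("pics/w1.png",r["color"]); s=bot.sense(); print(s["clock"],s["eef_pos"],s["tool_rot"].round(4).tolist(),s["wrist_force"],s["qpos"])
E
```

```text
0.6 [0.20695748 0.50959353 0.40467798] [[-0.9265, 0.3763, -0.0], [0.3763, 0.9265, 0.0], [0.0, 0.0, -1.0]] [-0.17762516 -0.56696533 -0.30820855] [ 1.05080273e+00  3.26193623e-01 -1.92616633e-01  1.05198101e+00
  1.33774549e-05  1.43664101e+00]
```

View pics/w1.png

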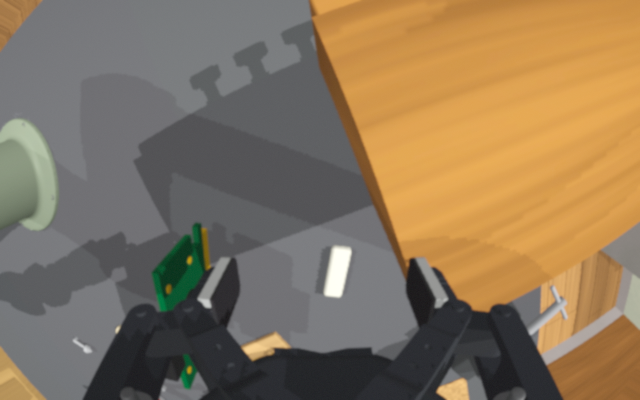

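>>> apply_moves(
  motion=[
    {"dx": 0.2,"dy": -0.2,"dz": 0,"twist": -0.03,"gripper": 1},
    {"dx": 0.8,"dy": -0.7,"dz": 0,"twist": -0.1,"gripper": 1},
    {"dx": 1.6,"dy": -1.5,"dz": 0,"twist": -0.19,"gripper": 1},
    {"dx": 2.5,"dy": -2.3,"dz": 0,"twist": -0.29,"gripper": 1},
    {"dx": 3.5,"dy": -3.2,"dz": 0,"twist": -0.39,"gripper": 1},
    {"dx": 4.5,"dy": -4.1,"dz": 0,"twist": -0.5,"gripper": 1},
    {"dx": 5.5,"dy": -5.0,"dz": 0,"twist": -0.61,"gripper": 1},
    {"dx": 6.4,"dy": -5.9,"dz": 0,"twist": -0.71,"gripper": 1},
  ],
)

```text
clock: 1.27
eef_pos: [0.4006, 0.3306, 0.4049]
tool_rot: [[-0.451, 0.893, 0.001], [0.893, 0.451, 0.0], [-0.0, 0.001, -1.0]]
wrist_force: [0.7, -0.2, -0.5]
opening: 0.0852
```

>>> apply_moves(
  motion=[
    {"dx": 0.9,"dy": -0.8,"dz": 0,"twist": -0.1,"gripper": 1},
    {"dx": 1.6,"dy": -1.5,"dz": 0,"twist": -0.18,"gripper": 1},
    {"dx": 2.2,"dy": -2.0,"dz": 0,"twist": -0.24,"gripper": 1},
    {"dx": 2.5,"dy": -2.3,"dz": 0,"twist": -0.28,"gripper": 1},
    {"dx": 2.63,"dy": -2.38,"dz": 0,"twist": -0.294,"gripper": 1},
    {"dx": 2.63,"dy": -2.38,"dz": 0,"twist": -0.294,"gripper": 1},
    {"dx": 2.63,"dy": -2.38,"dz": 0,"twist": -0.294,"gripper": 1},
  ],
)

```text
clock: 1.85
eef_pos: [0.4772, 0.2616, 0.4046]
tool_rot: [[-0.181, 0.983, -0.001], [0.983, 0.181, 0.0], [0.0, -0.001, -1.0]]
wrist_force: [0.7, -0.2, 0.6]
opening: 0.0855
```

```bash
python3 - <<'E'
from h import *
r=optics.read_camera("wrist"); cv2.imwrite("pics/w2.png",r["color"]); s=bot.sense(); print(s["clock"],s["eef_pos"],s["tool_rot"].round(4).tolist(),s["wrist_force"],s["qpos"])
E
```

```text
1.9 [0.47696729 0.26195916 0.40465418] [[-0.1819, 0.9833, -0.0007], [0.9833, 0.1819, 0.0003], [0.0004, -0.0006, -1.0]] [0.10153853 0.92403033 0.32175936] [ 3.66458383e-01  3.15642330e-01 -2.07732030e-01  1.04795061e+00
  4.83183949e-04  1.75435387e+00]
```

View pics/w2.png

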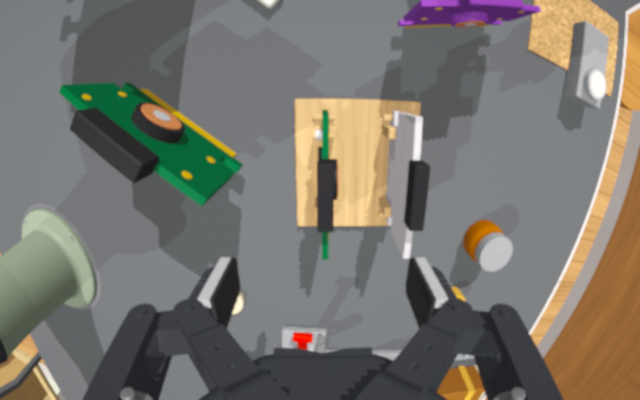

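```bash
cat >> h.py <<'E'
def fish(r,X):
    c=np.atleast_2d(X)@r["R"].T+r["t"]; rho=np.hypot(c[:,0],c[:,1]); th=np.arctan2(rho,c[:,2]); f=r["mtx"][0,0]
    return np.c_[r["mtx"][0,2]+f*th*c[:,0]/rho, r["mtx"][1,2]+f*th*c[:,1]/rho]
def fray(r,u,v):
    m=r["mtx"];d=np.array([u-m[0,2],v-m[1,2]]);rr=np.hypot(*d);th=rr/m[0,0]
    d=np.r_[np.sin(th)*d/rr,np.cos(th)]
    return -r["R"].T@r["t"], r["R"].T@d
def fatz(r,u,v,z):
    C,d=fray(r,u,v); return C+d*(z-C[2])/d[2]
def W(p,P):
    x,y,a=p[:3]; P=np.atleast_2d(P)/1000; c,s=np.cos(a),np.sin(a)
    return np.c_[x+c*P[:,0]-s*P[:,1], y+s*P[:,0]+c*P[:,1], P[:,2]]
E
python3 - <<'E'
from h import *
r=optics.read_camera("wrist")
crop(r["color"],290,90,440,270,4,"pics/w2c.png")
p=(.478,.261,.1808)
P=W(p,[[-7,30,135],[7,30,135],[-7,-30,135],[7,-30,135],[0,68,115],[0,-68,115]])
print(fish(r,P).round(1))
E
```

```text
[[315.3 166.1]
 [333.  166.1]
 [315.7 234.7]
 [332.1 234.7]
 [324.2 116.4]
 [323.7 261. ]]
```

View pics/w2c.png

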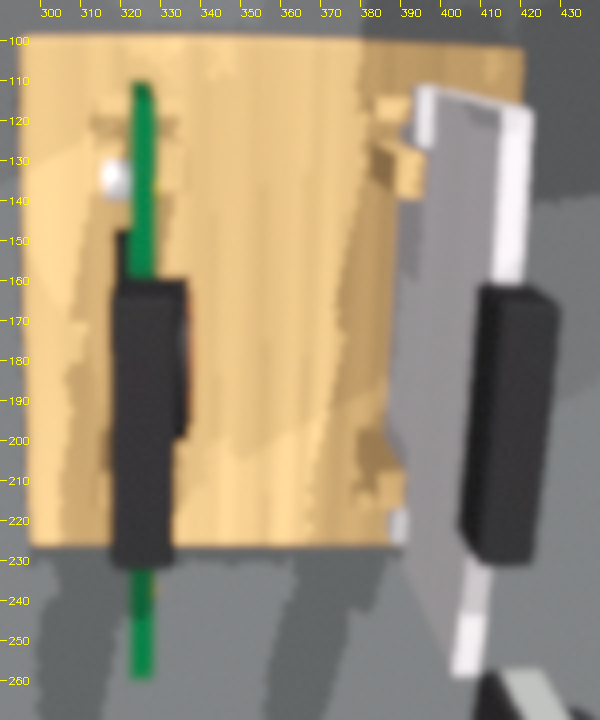

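>>> apply_moves(
  motion=[
    {"dx": 0.05,"dy": 0.02,"dz": -0.3,"twist": 0,"gripper": 0},
    {"dx": 0.05,"dy": 0.02,"dz": -1.0,"twist": 0,"gripper": 0},
    {"dx": 0.05,"dy": 0.02,"dz": -1.9,"twist": 0,"gripper": 0},
    {"dx": 0.05,"dy": 0.02,"dz": -2.7,"twist": 0,"gripper": 0},
    {"dx": 0.05,"dy": 0.02,"dz": -3.4,"twist": 0,"gripper": 0},
    {"dx": 0.05,"dy": 0.02,"dz": -3.9,"twist": 0,"gripper": 0},
    {"dx": 0.05,"dy": 0.02,"dz": -4.15,"twist": 0,"gripper": 0},
    {"dx": 0.05,"dy": 0.02,"dz": -4.19,"twist": 0,"gripper": 0},
  ],
)

```text
clock: 2.62
eef_pos: [0.4781, 0.2621, 0.2771]
tool_rot: [[-0.181, 0.983, -0.003], [0.983, 0.181, -0.001], [-0.001, -0.003, -1.0]]
wrist_force: [-0.6, 0.4, 0.9]
opening: 0.0426
```

```bash
python3 - <<'E'
from h import *
r=optics.read_camera("wrist"); cv2.imwrite("pics/w3.png",r["color"])
E
```

```text
(no output)
```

View pics/w3.png

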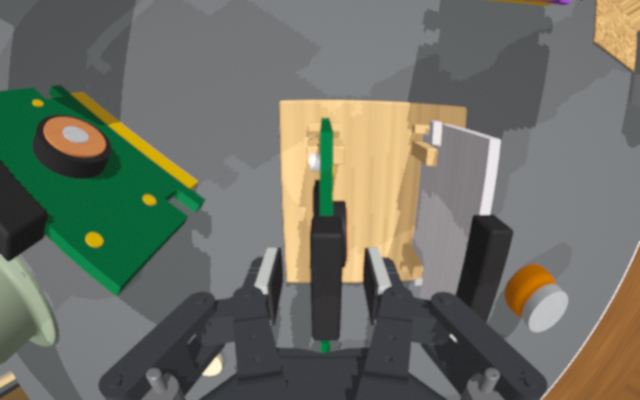

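>>> apply_moves(
  motion=[
    {"dx": 0.05,"dy": 0,"dz": 0,"twist": 0,"gripper": 0},
    {"dx": 0.05,"dy": 0,"dz": 0,"twist": 0,"gripper": -0.5},
    {"dx": 0.05,"dy": 0,"dz": 0,"twist": 0,"gripper": -1},
    {"dx": 0.05,"dy": 0,"dz": 0,"twist": 0,"gripper": -1},
    {"dx": 0.05,"dy": 0,"dz": 0,"twist": 0,"gripper": -1},
    {"dx": 0.05,"dy": 0,"dz": 0,"twist": 0,"gripper": -1},
    {"dx": 0.05,"dy": 0,"dz": 0,"twist": 0,"gripper": -1},
  ],
  force=50,
)

```text
clock: 3.25
eef_pos: [0.4809, 0.2619, 0.2801]
tool_rot: [[-0.18, 0.984, 0.001], [0.984, 0.18, 0.001], [0.001, 0.001, -1.0]]
wrist_force: [-2.2, 0.1, 5.4]
opening: 0.0131
```

>>> apply_moves(
  motion=[
    {"dx": 0,"dy": 0,"dz": 0.15,"twist": 0,"gripper": -1},
    {"dx": 0,"dy": 0,"dz": 0.5,"twist": 0,"gripper": -1},
    {"dx": 0,"dy": 0,"dz": 1.0,"twist": 0,"gripper": -1},
    {"dx": 0,"dy": 0,"dz": 1.7,"twist": 0,"gripper": -1},
    {"dx": 0,"dy": 0,"dz": 2.5,"twist": 0,"gripper": -1},
    {"dx": 0,"dy": 0,"dz": 3.3,"twist": 0,"gripper": -1},
    {"dx": 0,"dy": 0,"dz": 4.1,"twist": 0,"gripper": -1},
    {"dx": 0,"dy": 0,"dz": 4.7,"twist": 0,"gripper": -1},
  ],
)

```text
clock: 3.92
eef_pos: [0.4809, 0.2617, 0.4229]
tool_rot: [[-0.18, 0.984, 0.002], [0.984, 0.18, 0.001], [0.0, 0.002, -1.0]]
wrist_force: [1.0, 0.3, -2.8]
opening: 0.0135
```

```bash
python3 - <<'E'
from h import *
r=optics.read_camera("wrist"); cv2.imwrite("pics/w4.png",r["color"])
r=optics.read_camera("scene"); cv2.imwrite("pics/s4.png",r["color"]); s=bot.sense(); print(s["wrist_force"],s["ft_torque"],s["eef_pos"],s["opening"])
E
```

```text
[ 0.07259894  0.05874444 -2.32473744] [ 0.060974   -0.03214379  0.02713223] [0.48171184 0.26208981 0.42395682] 0.01334024645107407
```

View pics/w4.png

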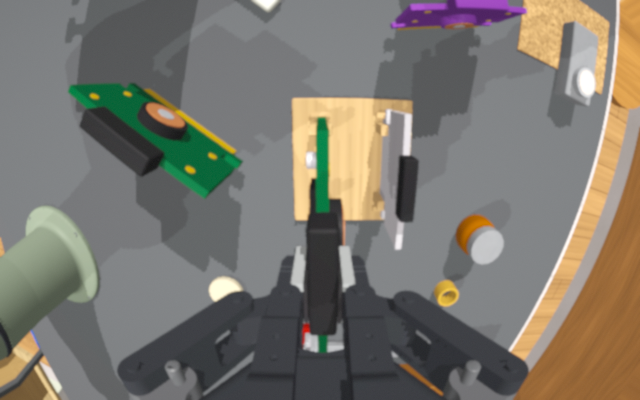

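View pics/s4.png

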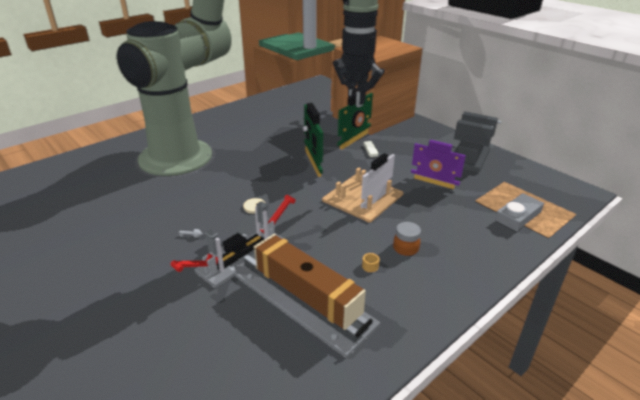

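```bash
python3 - <<'E'
from h import *
r=optics.read_camera("wrist"); s=bot.sense()
crop(r["color"],280,100,370,360,3,"pics/w4c.png")
p=s["eef_pos"]; a=np.arctan2(s["tool_rot"][1,1],s["tool_rot"][0,1]); print(a)
for off in (-3,0,3):
  zt=1000*(p[2]-.155)+11
  P=W((p[0],p[1],a),[[-7,30+off,zt],[7,30+off,zt],[-7,-30+off,zt],[7,-30+off,zt],[0,68+off,zt-20],[0,-68+off,zt-20],[-3,68+off,zt-20],[3,68+off,zt-20]])
  print(off,fish(r,P).round(1).tolist())
E
```

```text
0.180939733549621
-3 [[302.9, 238.2], [336.4, 238.1], [306.6, 340.7], [333.7, 340.6], [319.4, 140.0], [320.4, 359.5], [312.7, 140.0], [326.2, 140.0]]
0 [[302.7, 231.7], [336.5, 231.6], [306.4, 336.7], [333.9, 336.6], [319.4, 133.3], [320.4, 356.5], [312.6, 133.3], [326.3, 133.3]]
3 [[302.5, 225.1], [336.6, 225.0], [306.2, 332.6], [334.0, 332.5], [319.4, 126.5], [320.3, 353.4], [312.6, 126.6], [326.3, 126.5]]
```

View pics/w4c.png

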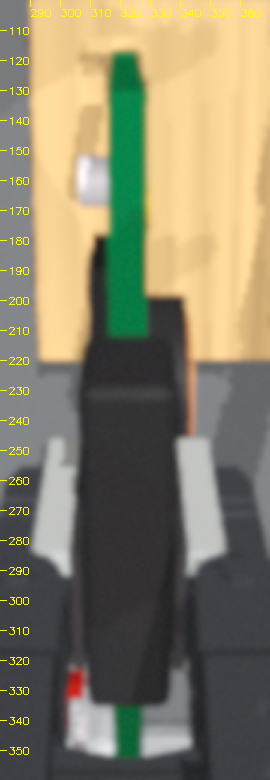

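>>> apply_moves(
  motion=[
    {"dx": 0,"dy": -0.15,"dz": 0,"twist": 0,"gripper": -1},
    {"dx": -0.1,"dy": -0.6,"dz": 0,"twist": 0,"gripper": -1},
    {"dx": -0.2,"dy": -1.3,"dz": 0,"twist": -0.01,"gripper": -1},
    {"dx": -0.3,"dy": -2.2,"dz": 0,"twist": -0.02,"gripper": -1},
    {"dx": -0.4,"dy": -3.3,"dz": 0,"twist": -0.03,"gripper": -1},
    {"dx": -0.5,"dy": -4.5,"dz": 0,"twist": -0.04,"gripper": -1},
    {"dx": -0.6,"dy": -5.7,"dz": 0,"twist": -0.05,"gripper": -1},
    {"dx": -0.7,"dy": -6.9,"dz": 0,"twist": -0.06,"gripper": -1},
  ],
)

```text
clock: 4.73
eef_pos: [0.4582, 0.0526, 0.4185]
tool_rot: [[-0.12, 0.993, -0.003], [0.993, 0.12, -0.0], [-0.0, -0.003, -1.0]]
wrist_force: [1.1, -0.6, -2.5]
opening: 0.013
```

>>> apply_moves(
  motion=[
    {"dx": -0.1,"dy": -1.2,"dz": 0,"twist": 0,"gripper": -1},
    {"dx": -0.2,"dy": -2.4,"dz": 0,"twist": -0.01,"gripper": -1},
    {"dx": -0.3,"dy": -3.6,"dz": 0,"twist": -0.01,"gripper": -1},
    {"dx": -0.4,"dy": -4.8,"dz": 0,"twist": -0.02,"gripper": -1},
    {"dx": -0.5,"dy": -6.0,"dz": 0,"twist": -0.02,"gripper": -1},
    {"dx": -0.6,"dy": -7.1,"dz": 0,"twist": -0.02,"gripper": -1},
    {"dx": -0.7,"dy": -8.0,"dz": 0,"twist": -0.02,"gripper": -1},
    {"dx": -0.7,"dy": -8.5,"dz": 0,"twist": -0.02,"gripper": -1},
  ],
)

```text
clock: 5.4
eef_pos: [0.4369, -0.2033, 0.4185]
tool_rot: [[-0.097, 0.995, -0.003], [0.995, 0.097, -0.0], [0.0, -0.003, -1.0]]
wrist_force: [-0.2, 0.5, -2.6]
opening: 0.0131
```

>>> apply_moves(
  motion=[
    {"dx": 0,"dy": 0,"dz": 0,"twist": 0,"gripper": -1},
    {"dx": 0,"dy": 0,"dz": 0,"twist": 0,"gripper": -1},
  ],
)

```text
clock: 5.57
eef_pos: [0.4376, -0.201, 0.4186]
tool_rot: [[-0.098, 0.995, -0.003], [0.995, 0.098, 0.002], [0.002, -0.002, -1.0]]
wrist_force: [-0.1, 0.8, -2.7]
opening: 0.0136
```

```bash
python3 - <<'E'
from h import *
r=optics.read_camera("wrist"); cv2.imwrite("pics/w5.png",r["color"])
import pickle; pickle.dump(r,open("w5.pkl","wb"))
s=bot.sense(); print(s["wrist_force"],s["eef_pos"],s["opening"],np.arctan2(s["tool_rot"][1,1],s["tool_rot"][0,1]))
E
```

```text
[-0.64497413  0.32130341 -2.21664144] [ 0.43778625 -0.20010836  0.41881182] 0.013112920793852574 0.09989033909633291
```

View pics/w5.png

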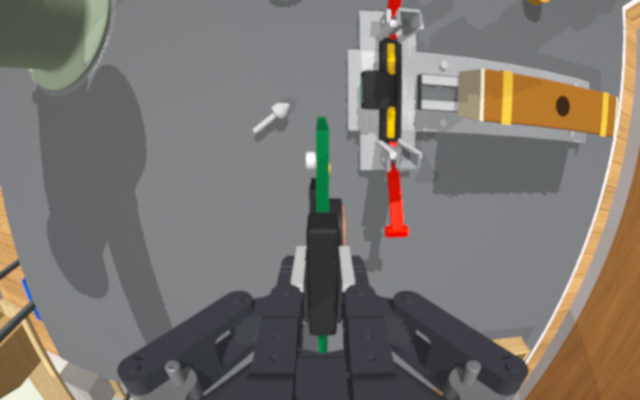

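```bash
python3 - <<'E'
from h import *
import pickle; r=pickle.load(open("w5.pkl","rb"))
c=r["color"].copy()
crop(c,340,0,440,240,3,"pics/w5c.png")
c=cv2.resize(c[0:245,340:470],None,fx=6,fy=6,interpolation=cv2.INTER_CUBIC)
cv2.imwrite("pics/w5a.png",c[:600]); cv2.imwrite("pics/w5b.png",c[750:1350])
E
```

```text
(no output)
```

View pics/w5a.png

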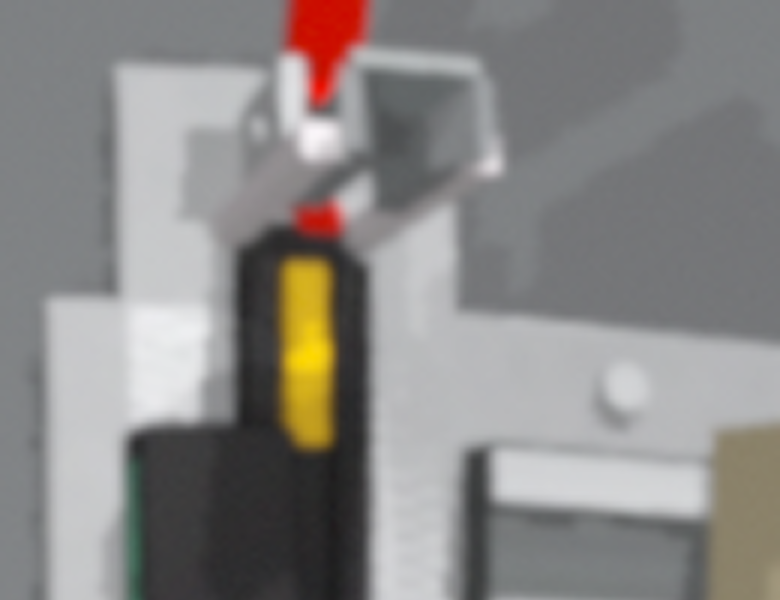

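View pics/w5b.png

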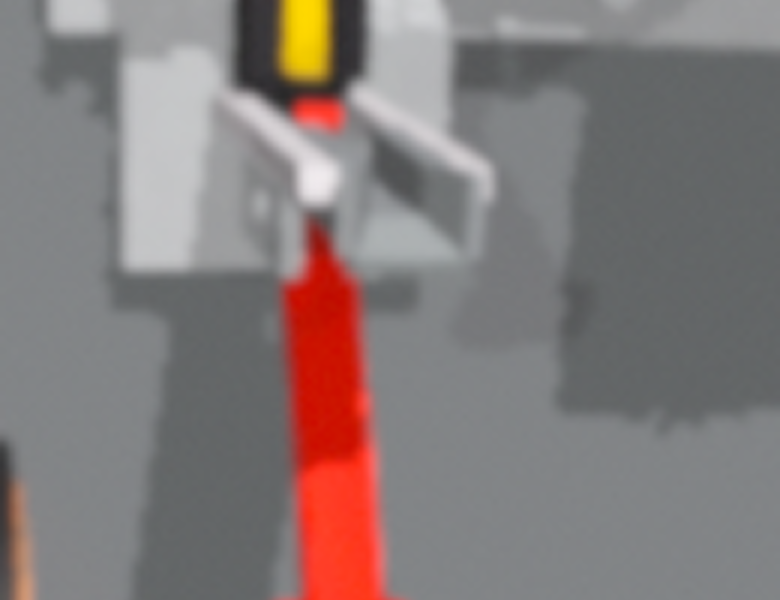

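```bash
python3 - <<'E'
from h import *
import pickle; r=pickle.load(open("w5.pkl","rb"))
T=optics.read_camera("top")
A=[fatz(r,u+.1,v+.1,.109) for u,v in((393.3,23),(421.7,26.7),(393,155.3),(421.2,156.7))]
print(np.round(A,4)); 
l=(A[0]+A[1])/2; q=(A[2]+A[3])/2; print("mid",(l+q)/2,"yaw",np.arctan2(-(l-q)[0],(l-q)[1]),np.linalg.norm(l-q))
p=((l+q)/2)[:2]
# gold strips ends: (305,262)->(312,445) first ; second 
for u,v in((390.8,59.3),(391,123)): print(fatz(r,u,v,.026).round(4))
# stand control check: top-cam projection of wrist points
print(proj(T,np.array(A)).round(1))
k=fatz(r,396.5,231,.073);print("knob r",k)
E
```

```text
[[ 0.4846 -0.0412  0.109 ]
 [ 0.5114 -0.0394  0.109 ]
 [ 0.4991 -0.1638  0.109 ]
 [ 0.5269 -0.1617  0.109 ]]
mid [ 0.50548638 -0.10150517  0.109     ] yaw 0.12203870901403578 0.12332948399673077
[ 0.5024 -0.0636  0.026 ]
[ 0.5117 -0.139   0.026 ]
[[364.9 215.7]
 [364.1 204.7]
 [415.1 210. ]
 [414.1 198.6]]
knob r [ 0.52705675 -0.25560818  0.073     ]
```

```bash
cat > fit2.py <<'E'
from h import *
from scipy.optimize import least_squares
import pickle; r=pickle.load(open("w5.pkl","rb"))
T=optics.read_camera("top"); S=optics.read_camera("scene")
def knob(q,sg): return [0,sg*(80+4*np.cos(q)+85*np.sin(q)),36+85*np.cos(q)-4*np.sin(q)]
def g(p,full=False):
    k=W(p,[knob(p[3],1),knob(p[4],-1)])
    G=W(p,[[0,p[5],109],[0,-p[5],109]]); o=W(p,[[0,38,26],[0,-38,26]])
    return np.r_[(proj(T,k)-[[326.4,214.6],[448.2,201.5]]).ravel(),(proj(S,k)-[[290,199],[177,265.6]]).ravel(),
      (proj(T,G)-[[362,210],[413,204.5]]).ravel(),(fish(r,G)-[[407.5,24.9],[407.1,156]]).ravel(),(proj(T,o)[:,1]-[211.2,208]), (fish(r,o)[:,0]-[391,391]),fish(r,k[1])[0]-[396.5,231]]
o=least_squares(g,[.505,-.1,.12,1,1,62],loss="soft_l1"); print(o.x.round(4)); print(g(o.x).round(1))
E
python3 fit2.py
```

```text
[ 0.5062 -0.1009  0.1214  1.0259  1.0068 61.6997]
[-0.4  0.6  0.1 -0.6 -0.2 -0.3 -0.2 -0.3  2.3 -0.1  1.4 -0.5  1.2 -0.5
  1.1 -0.4  0.1 -0.  -0.8 -0.7 -0.6  0.3]
```

>>> apply_moves(
  motion=[
    {"dx": 0.2,"dy": 0.3,"dz": 0,"twist": 0.01,"gripper": -1},
    {"dx": 0.6,"dy": 0.8,"dz": 0,"twist": 0.02,"gripper": -1},
    {"dx": 1.1,"dy": 1.6,"dz": 0,"twist": 0.021,"gripper": -1},
    {"dx": 1.6,"dy": 2.3,"dz": 0,"twist": 0.021,"gripper": -1},
    {"dx": 2.0,"dy": 2.9,"dz": 0,"twist": 0.021,"gripper": -1},
    {"dx": 2.28,"dy": 3.27,"dz": 0,"twist": 0.021,"gripper": -1},
    {"dx": 2.28,"dy": 3.27,"dz": 0,"twist": 0.021,"gripper": -1},
    {"dx": 2.28,"dy": 3.27,"dz": 0,"twist": 0.021,"gripper": -1},
  ],
)

```text
clock: 6.43
eef_pos: [0.5076, -0.1003, 0.4199]
tool_rot: [[-0.125, 0.992, -0.0], [0.992, 0.125, -0.0], [-0.0, -0.0, -1.0]]
wrist_force: [-0.5, -0.4, -3.8]
opening: 0.0132
```

>>> apply_moves(
  motion=[
    {"dx": 0,"dy": 0,"dz": -0.1,"twist": 0,"gripper": -1},
    {"dx": 0,"dy": 0,"dz": -0.3,"twist": 0,"gripper": -1},
    {"dx": 0,"dy": 0,"dz": -0.6,"twist": 0,"gripper": -1},
    {"dx": 0,"dy": 0,"dz": -0.8,"twist": 0,"gripper": -1},
    {"dx": 0,"dy": 0,"dz": -0.8,"twist": 0,"gripper": -1},
  ],
)

```text
clock: 6.85
eef_pos: [0.5064, -0.1023, 0.3939]
tool_rot: [[-0.121, 0.993, -0.003], [0.993, 0.121, 0.001], [0.002, -0.003, -1.0]]
wrist_force: [-0.2, 0.1, -2.9]
opening: 0.013
```

```bash
cat > look.py <<'E'
from h import *
import sys
n=sys.argv[1]
s=bot.sense(); p=s["eef_pos"]; a=np.arctan2(s["tool_rot"][1,1],s["tool_rot"][0,1]); print(s["clock"],p,a,s["wrist_force"])
r=optics.read_camera("wrist"); cv2.imwrite(f"pics/{n}w.png",r["color"])
t=optics.read_camera("top"); S=optics.read_camera("scene")
crop(S["color"],160,120,310,300,4,f"pics/{n}s.png"); 
E
python3 look.py a
```

```text
6.85 [ 0.50635807 -0.10232218  0.39393502] 0.1210182669368273 [-0.21388399  0.11495884 -2.93130212]
```

View pics/aw.png

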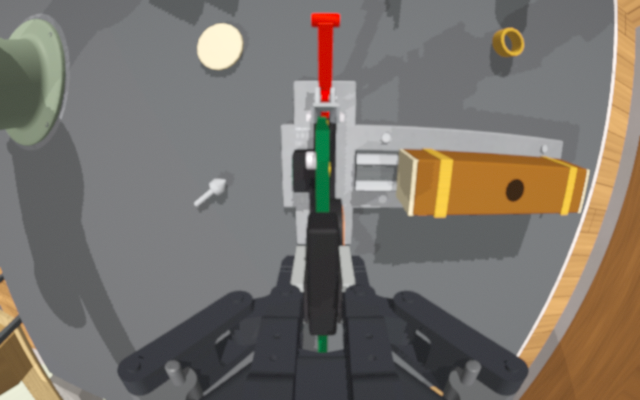

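View pics/as.png

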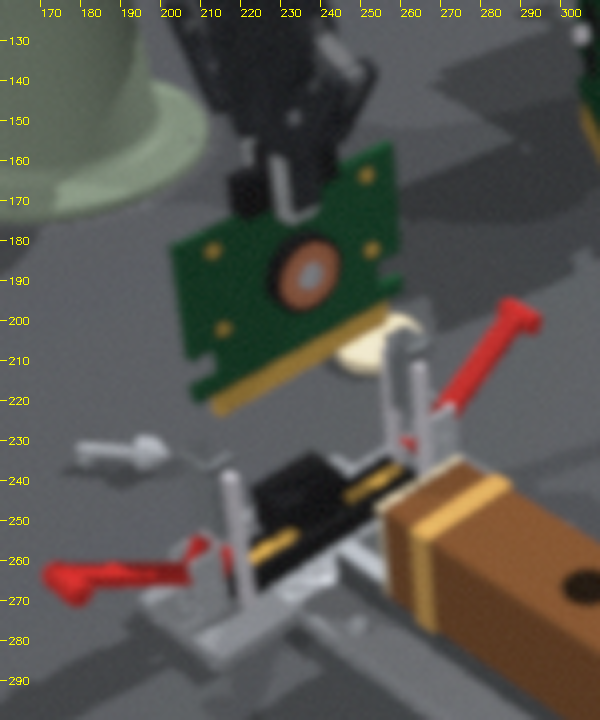

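```bash
python3 - <<'E'
from h import *
S=optics.read_camera("scene"); r=optics.read_camera("wrist")
s=bot.sense(); p=s["eef_pos"]; a=.121
z=(p[2]-.2695)*1000; B=W((p[0]-.0001,p[1]+.001,a),[[3,56,z],[3,-56,z],[3,68,z+105],[3,-68,z+105],[13,0,z+62]])
print(proj(S,B).round(1)); 
c=cv2.resize(r["color"][60:240,280:370],None,fx=6,fy=6,interpolation=cv2.INTER_CUBIC)
def dot(X,col):
    for u in fish(r,X): cv2.circle(c,(int((u[0]-280+.4)*6),int((u[1]-60+.4)*6)),3,col,-1)
t=(.5062,-.1009,.1214)
dot(W(t,[[0,67,109],[-4.5,67,98],[4.5,67,98],[0,73,98]]),(255,0,255))
dot(W((p[0]-.0001,p[1]+.001,a),[[-3,68,z+105],[3,68,z+105],[0,68,z+40],[0,56,z]]),(0,255,255))
cv2.imwrite("pics/awc.png",c[:590])
E
```

```text
[[257.8 199.5]
 [215.7 223.2]
 [258.9 154.5]
 [204.1 181. ]
 [238.  187.6]]
```

View pics/awc.png

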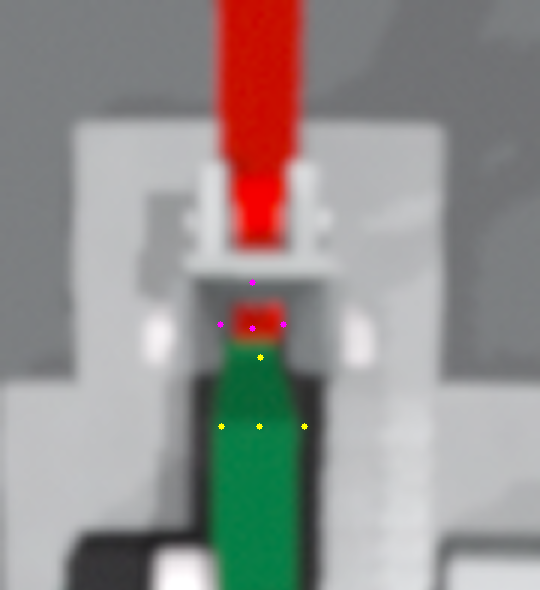

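```bash
python3 - <<'E'
from h import *
S=optics.read_camera("scene");T=optics.read_camera("top")
t=(.5062,-.1009,.1214)
print(proj(S,W(t,[[0,38,26],[0,-38,26],[9.5,62,109],[9.5,-62,109]])).round(1))
s=bot.sense(); p=s["eef_pos"]; a=.121
z=(p[2]-.2695)*1000; B=W((p[0]-.0001,p[1]+.001,a),[[3,56,z],[3,-56,z],[0,68,z+105],[0,-68,z+105],[13,0,z+62]])
print(proj(T,B).round(1))
crop(S["color"],195,145,285,285,5,"pics/b1.png",5)
crop(T["color"],330,170,440,240,7,"pics/b2.png",5)
E
```

```text
[[253.6 239.2]
 [226.9 256. ]
 [262.3 206. ]
 [216.3 232.6]]
[[367.4 207.3]
 [413.5 201.9]
 [367.6 205.2]
 [429.  198.1]
 [394.3 197.8]]
```

View pics/b1.png

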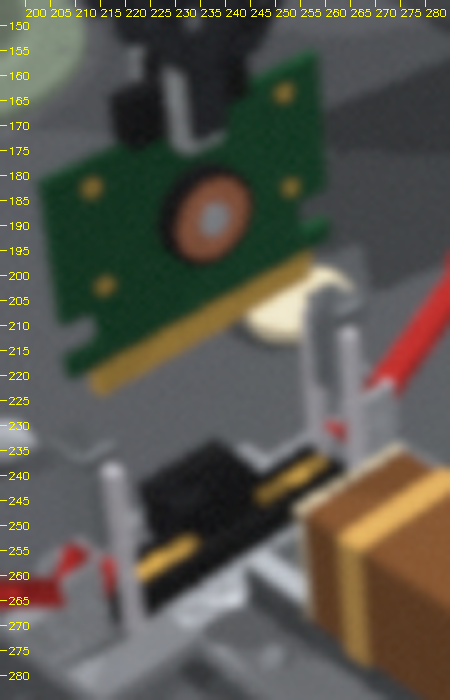

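View pics/b2.png

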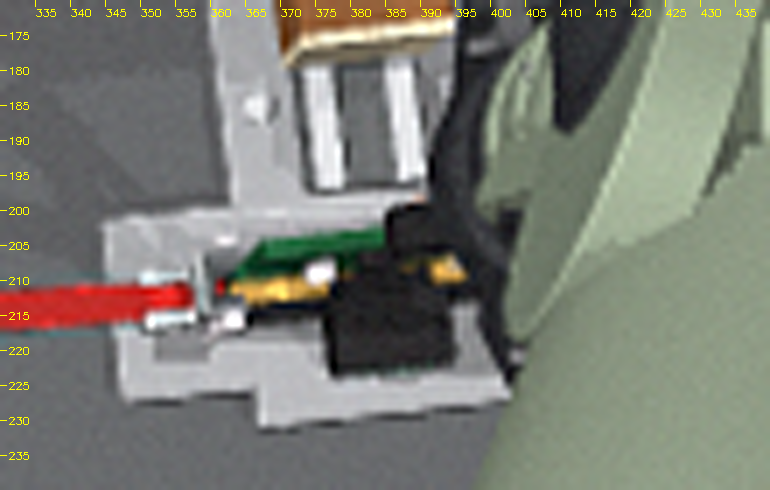

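>>> apply_moves(
  motion=[
    {"dx": 0.03,"dy": 0.02,"dz": -0.2,"twist": 0,"gripper": -1},
    {"dx": 0.03,"dy": 0.02,"dz": -0.45,"twist": 0,"gripper": -1},
    {"dx": 0.03,"dy": 0.02,"dz": -0.7,"twist": 0,"gripper": -1},
    {"dx": 0.03,"dy": 0.02,"dz": -0.85,"twist": 0,"gripper": -1},
    {"dx": 0.03,"dy": 0.02,"dz": -1.0,"twist": 0,"gripper": -1},
    {"dx": 0.03,"dy": 0.02,"dz": -1.1,"twist": 0,"gripper": -1},
    {"dx": 0.03,"dy": 0.02,"dz": -1.15,"twist": 0,"gripper": -1},
  ],
)

```text
clock: 7.78
eef_pos: [0.508, -0.1015, 0.3608]
tool_rot: [[-0.122, 0.993, -0.001], [0.993, 0.122, 0.0], [0.0, -0.001, -1.0]]
wrist_force: [-1.1, -0.8, -2.7]
opening: 0.0131
```

```bash
python3 look.py b; python3 - <<'E'
from h import *
r=cv2.imread("pics/bw.png"); crop(r,270,60,380,200,5,"pics/bwc.png")
E
```

```text
7.7833 [ 0.50800937 -0.10145462  0.36076918] 0.12197253944373401 [-1.11629218 -0.76727014 -2.68385034]
```

View pics/bwc.png

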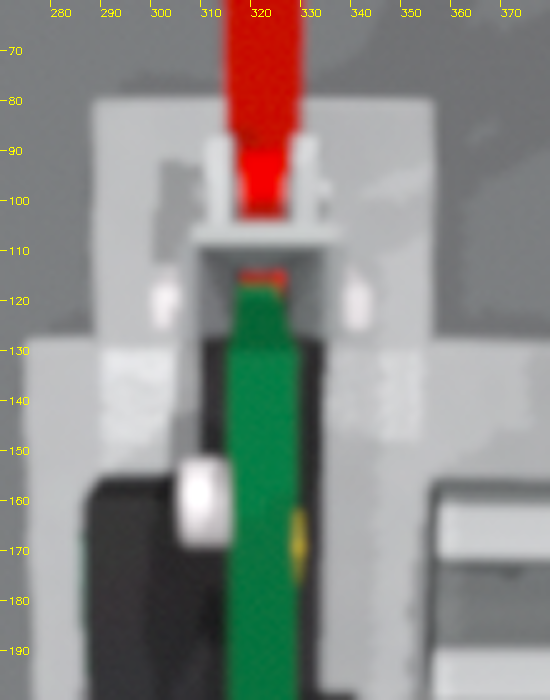

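View pics/bs.png

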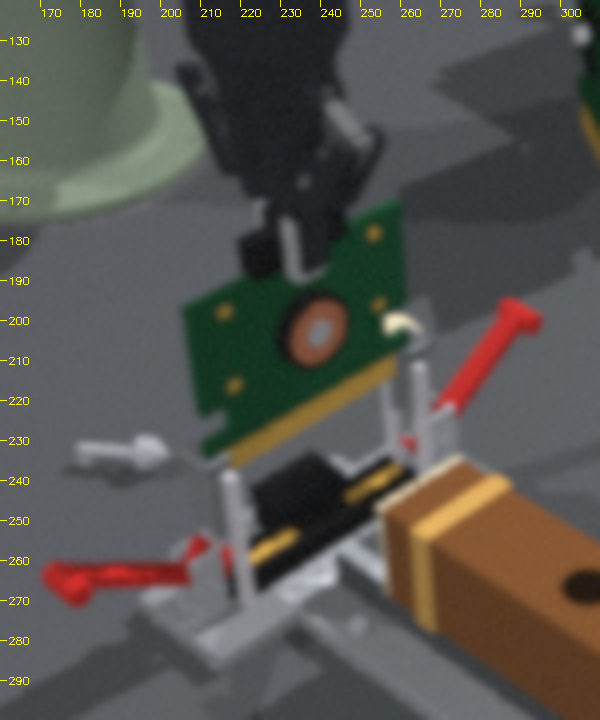

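>>> apply_moves(
  motion=[
    {"dx": 0,"dy": 0,"dz": -0.1,"twist": 0,"gripper": -1},
    {"dx": 0,"dy": 0,"dz": -0.25,"twist": 0,"gripper": -1},
    {"dx": 0,"dy": 0,"dz": -0.4,"twist": 0,"gripper": -1},
    {"dx": 0,"dy": 0,"dz": -0.5,"twist": 0,"gripper": -1},
    {"dx": 0,"dy": 0,"dz": -0.5,"twist": 0,"gripper": -1},
  ],
)

```text
clock: 8.35
eef_pos: [0.5078, -0.1014, 0.3455]
tool_rot: [[-0.122, 0.993, -0.002], [0.993, 0.122, 0.0], [0.001, -0.001, -1.0]]
wrist_force: [-0.2, -0.0, -2.6]
opening: 0.0135
```

>>> apply_moves(
  motion=[
    {"dx": 0,"dy": 0,"dz": -0.1,"twist": 0,"gripper": -1},
    {"dx": 0,"dy": 0,"dz": -0.25,"twist": 0,"gripper": -1},
    {"dx": 0,"dy": 0,"dz": -0.4,"twist": 0,"gripper": -1},
    {"dx": 0,"dy": 0,"dz": -0.5,"twist": 0,"gripper": -1},
    {"dx": 0,"dy": 0,"dz": -0.5,"twist": 0,"gripper": -1},
  ],
)

```text
clock: 8.77
eef_pos: [0.5078, -0.1014, 0.3306]
tool_rot: [[-0.122, 0.993, -0.001], [0.993, 0.122, 0.001], [0.001, -0.001, -1.0]]
wrist_force: [-0.0, 0.1, -2.6]
opening: 0.013
```

```bash
python3 look.py c; python3 - <<'E'
from h import *
r=cv2.imread("pics/cw.png"); crop(r,270,60,380,200,5,"pics/cwc.png")
E
```

```text
8.7667 [ 0.5078217  -0.10137284  0.33055931] 0.12198882466497836 [-0.03803422  0.14033326 -2.64293143]
```

View pics/cwc.png

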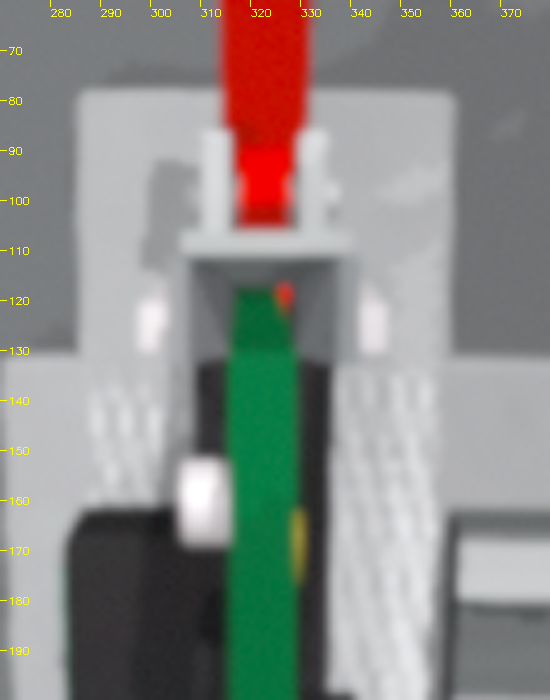

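View pics/cs.png

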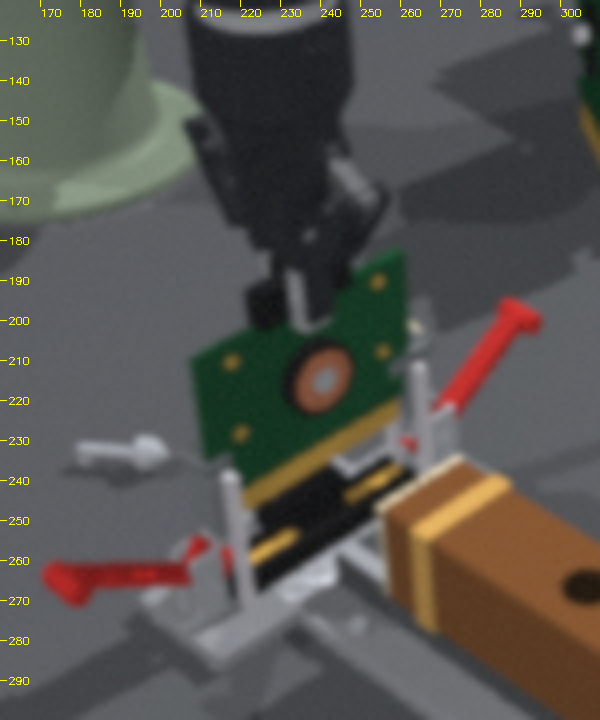

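>>> apply_moves(
  motion=[
    {"dx": 0,"dy": 0,"dz": -0.1,"twist": 0,"gripper": -1},
    {"dx": 0,"dy": 0,"dz": -0.25,"twist": 0,"gripper": -1},
    {"dx": 0,"dy": 0,"dz": -0.4,"twist": 0,"gripper": -1},
    {"dx": 0,"dy": 0,"dz": -0.5,"twist": 0,"gripper": -1},
    {"dx": 0,"dy": 0,"dz": -0.5,"twist": 0,"gripper": -1},
  ],
)

```text
clock: 9.33
eef_pos: [0.5078, -0.1014, 0.3155]
tool_rot: [[-0.122, 0.993, -0.002], [0.993, 0.122, 0.001], [0.001, -0.002, -1.0]]
wrist_force: [-0.4, -0.0, -2.7]
opening: 0.0136
```

>>> apply_moves(
  motion=[
    {"dx": 0,"dy": 0,"dz": -0.1,"twist": 0,"gripper": -1},
    {"dx": 0,"dy": 0,"dz": -0.2,"twist": 0,"gripper": -1},
    {"dx": 0,"dy": 0,"dz": -0.3,"twist": 0,"gripper": -1},
    {"dx": 0,"dy": 0,"dz": -0.3,"twist": 0,"gripper": -1},
  ],
)

```text
clock: 9.67
eef_pos: [0.5079, -0.1014, 0.3068]
tool_rot: [[-0.122, 0.993, -0.001], [0.993, 0.122, 0.0], [0.0, -0.001, -1.0]]
wrist_force: [-0.6, 0.6, -2.0]
opening: 0.0134
```

>>> apply_moves(
  motion=[
    {"dx": 0,"dy": 0,"dz": -0.06,"twist": 0,"gripper": -1},
    {"dx": 0,"dy": 0,"dz": -0.12,"twist": 0,"gripper": -1},
    {"dx": 0,"dy": 0,"dz": -0.17,"twist": 0,"gripper": -1},
    {"dx": 0,"dy": 0,"dz": -0.17,"twist": 0,"gripper": -1},
  ],
)

```text
clock: 10.0
eef_pos: [0.508, -0.1014, 0.3021]
tool_rot: [[-0.122, 0.993, -0.0], [0.993, 0.122, 0.0], [0.0, -0.0, -1.0]]
wrist_force: [-0.7, -0.1, -3.5]
opening: 0.0132
```

>>> apply_moves(
  motion=[
    {"dx": 0,"dy": 0,"dz": -0.03,"twist": 0,"gripper": -1},
    {"dx": 0,"dy": 0,"dz": -0.06,"twist": 0,"gripper": -1},
    {"dx": 0,"dy": 0,"dz": -0.06,"twist": 0,"gripper": -1},
  ],
)

```text
clock: 10.25
eef_pos: [0.5081, -0.1015, 0.3004]
tool_rot: [[-0.122, 0.993, -0.0], [0.993, 0.122, 0.0], [0.0, -0.0, -1.0]]
wrist_force: [0.1, 1.0, -2.7]
opening: 0.0135
```

>>> apply_moves(
  motion=[
    {"dx": 0,"dy": 0,"dz": -0.03,"twist": 0,"gripper": -1},
    {"dx": 0,"dy": 0,"dz": -0.05,"twist": 0,"gripper": -1},
    {"dx": 0,"dy": 0,"dz": -0.05,"twist": 0,"gripper": -1},
  ],
)

```text
clock: 10.5
eef_pos: [0.5081, -0.1015, 0.299]
tool_rot: [[-0.122, 0.993, -0.0], [0.993, 0.122, 0.0], [0.0, -0.0, -1.0]]
wrist_force: [-0.5, -0.0, -2.6]
opening: 0.0128
```

>>> apply_moves(
  motion=[
    {"dx": 0,"dy": 0,"dz": -0.02,"twist": 0,"gripper": -1},
    {"dx": 0,"dy": 0,"dz": -0.04,"twist": 0,"gripper": -1},
    {"dx": 0,"dy": 0,"dz": -0.04,"twist": 0,"gripper": -1},
  ],
)

```text
clock: 10.75
eef_pos: [0.5081, -0.1015, 0.2978]
tool_rot: [[-0.122, 0.993, -0.0], [0.993, 0.122, 0.0], [0.0, -0.0, -1.0]]
wrist_force: [-0.0, -0.1, -2.1]
opening: 0.0132
```

>>> apply_moves(
  motion=[
    {"dx": 0,"dy": 0,"dz": -0.02,"twist": 0,"gripper": -1},
    {"dx": 0,"dy": 0,"dz": -0.04,"twist": 0,"gripper": -1},
    {"dx": 0,"dy": 0,"dz": -0.04,"twist": 0,"gripper": -1},
  ],
)

```text
clock: 11.0
eef_pos: [0.5083, -0.1015, 0.2971]
tool_rot: [[-0.122, 0.993, 0.001], [0.993, 0.122, -0.0], [-0.0, 0.001, -1.0]]
wrist_force: [-1.6, 1.3, 0.9]
opening: 0.0132
```

```bash
python3 look.py d; python3 - <<'E'
from h import *
r=cv2.imread("pics/dw.png"); crop(r,270,60,380,200,5,"pics/dwc.png")
E
```

```text
11.0 [ 0.50826864 -0.10151827  0.29710129] 0.12201212537300836 [-1.55809926  1.33416375  0.87855074]
```

View pics/ds.png

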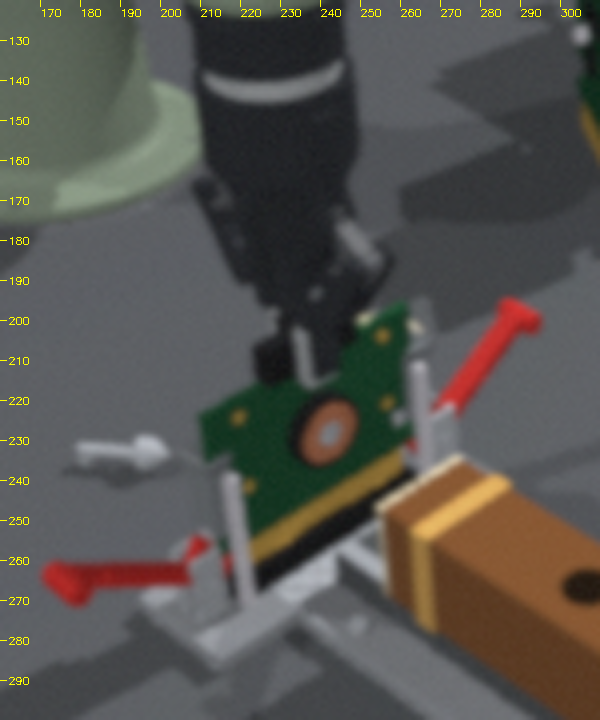

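View pics/dwc.png

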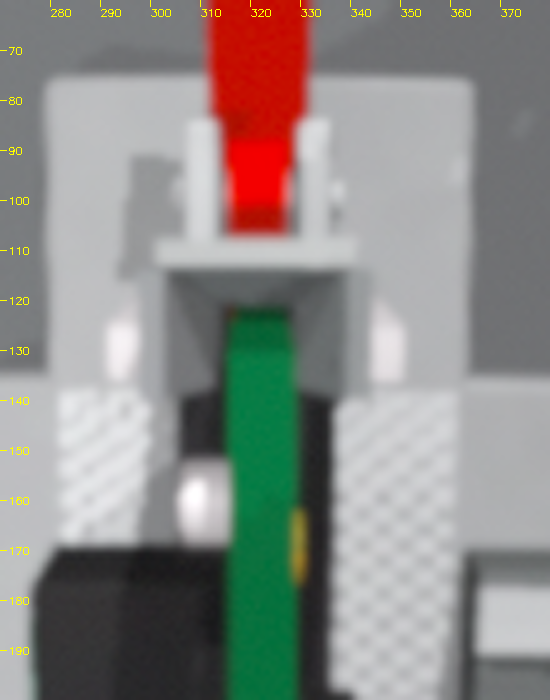

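>>> apply_moves(
  motion=[
    {"dx": 0,"dy": 0,"dz": -0.02,"twist": 0,"gripper": -1},
    {"dx": 0,"dy": 0,"dz": -0.02,"twist": 0,"gripper": -1},
  ],
)

```text
clock: 11.32
eef_pos: [0.5083, -0.1015, 0.2968]
tool_rot: [[-0.122, 0.993, 0.001], [0.993, 0.122, -0.0], [-0.0, 0.001, -1.0]]
wrist_force: [-1.6, 0.3, 7.1]
opening: 0.0131
```

>>> apply_moves(
  motion=[
    {"dx": 0,"dy": 0,"dz": 0.012,"twist": 0,"gripper": -1},
    {"dx": 0,"dy": 0,"dz": 0.012,"twist": 0,"gripper": -0.5},
    {"dx": 0,"dy": 0,"dz": 0.012,"twist": 0,"gripper": -0.3},
    {"dx": 0,"dy": 0,"dz": 0.012,"twist": 0,"gripper": 0},
    {"dx": 0,"dy": 0,"dz": 0.012,"twist": 0,"gripper": 0},
    {"dx": 0,"dy": 0,"dz": 0.012,"twist": 0,"gripper": 0},
  ],
)

```text
clock: 11.82
eef_pos: [0.5082, -0.1015, 0.2963]
tool_rot: [[-0.122, 0.993, -0.0], [0.993, 0.122, 0.0], [0.0, -0.0, -1.0]]
wrist_force: [-0.8, 0.1, 0.1]
opening: 0.0427
```

```bash
python3 look.py e; python3 - <<'E'
from h import *
r=cv2.imread("pics/ew.png"); crop(r,220,60,420,360,2,"pics/ewc.png",20)
E
```

```text
11.8167 [ 0.50816509 -0.10153446  0.29628913] 0.12193638910556916 [-0.80441638  0.14665293  0.13508814]
```

View pics/ewc.png

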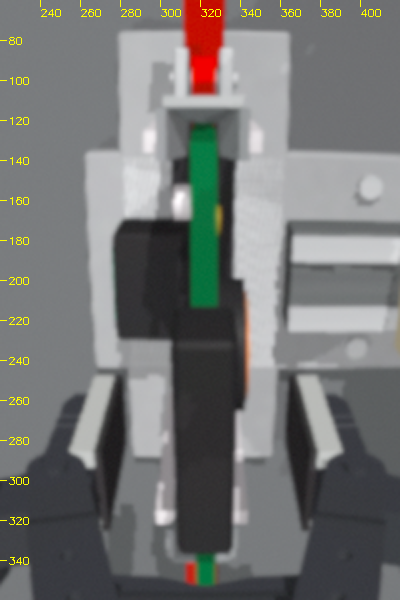

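View pics/es.png

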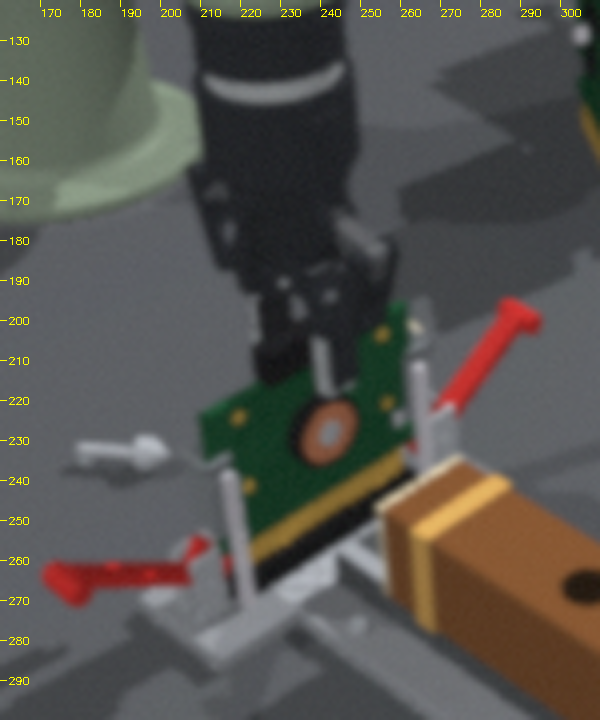

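>>> apply_moves(
  motion=[
    {"dx": 0,"dy": 0,"dz": 0.15,"twist": 0,"gripper": 0},
    {"dx": 0,"dy": 0,"dz": 0.5,"twist": 0,"gripper": 0},
    {"dx": 0,"dy": 0,"dz": 1.2,"twist": 0,"gripper": 0},
    {"dx": 0,"dy": 0,"dz": 1.9,"twist": 0,"gripper": 0},
    {"dx": -0.05,"dy": 0.3,"dz": 2.4,"twist": 0,"gripper": -1},
    {"dx": -0.12,"dy": 1.0,"dz": 2.5,"twist": 0,"gripper": -1},
    {"dx": -0.22,"dy": 1.9,"dz": 2.5,"twist": 0,"gripper": -1},
    {"dx": -0.35,"dy": 2.9,"dz": 2.5,"twist": 0,"gripper": -1},
  ],
)

```text
clock: 12.63
eef_pos: [0.4979, -0.0143, 0.3724]
tool_rot: [[-0.12, 0.993, 0.002], [0.993, 0.12, -0.0], [-0.001, 0.002, -1.0]]
wrist_force: [1.2, 0.7, 0.2]
opening: -0.0001
```

>>> apply_moves(
  motion=[
    {"dx": -0.12,"dy": 1.0,"dz": 0,"twist": 0,"gripper": -1},
    {"dx": -0.24,"dy": 2.0,"dz": 0,"twist": 0,"gripper": -1},
    {"dx": -0.34,"dy": 2.8,"dz": 0,"twist": 0,"gripper": -1},
    {"dx": -0.42,"dy": 3.4,"dz": -0.3,"twist": 0,"gripper": -1},
    {"dx": -0.46,"dy": 3.68,"dz": -1.1,"twist": 0,"gripper": -1},
    {"dx": -0.46,"dy": 3.68,"dz": -2.0,"twist": 0,"gripper": -1},
    {"dx": -0.46,"dy": 3.68,"dz": -2.9,"twist": 0,"gripper": -1},
    {"dx": -0.46,"dy": 3.68,"dz": -3.7,"twist": 0,"gripper": -1},
  ],
)

```text
clock: 13.3
eef_pos: [0.4836, 0.0963, 0.2596]
tool_rot: [[-0.123, 0.992, 0.0], [0.992, 0.123, -0.0], [-0.0, 0.0, -1.0]]
wrist_force: [-0.9, 0.4, -0.6]
opening: 0.0001
```

>>> apply_moves(
  motion=[
    {"dx": 0,"dy": 0,"dz": -0.4,"twist": 0,"gripper": -1},
    {"dx": 0,"dy": 0,"dz": -0.7,"twist": 0,"gripper": -1},
    {"dx": 0,"dy": 0,"dz": -0.75,"twist": 0,"gripper": -1},
  ],
)

```text
clock: 13.55
eef_pos: [0.4833, 0.0959, 0.2367]
tool_rot: [[-0.122, 0.993, -0.002], [0.993, 0.122, -0.0], [0.0, -0.002, -1.0]]
wrist_force: [0.2, -0.1, -0.3]
opening: 0.0003
```

```bash
python3 look.py f;python3 - <<'E'
from h import *
T=optics.read_camera("top");crop(T["color"],290,160,450,250,5,"pics/ft.png")
E
```

```text
13.55 [0.48333807 0.0958627  0.23674411] 0.12199587800194019 [ 0.22528843 -0.14729272 -0.3286089 ]
```

View pics/fw.png

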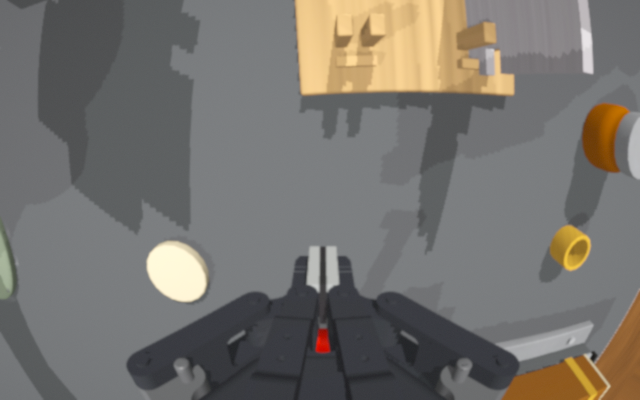

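View pics/fs.png

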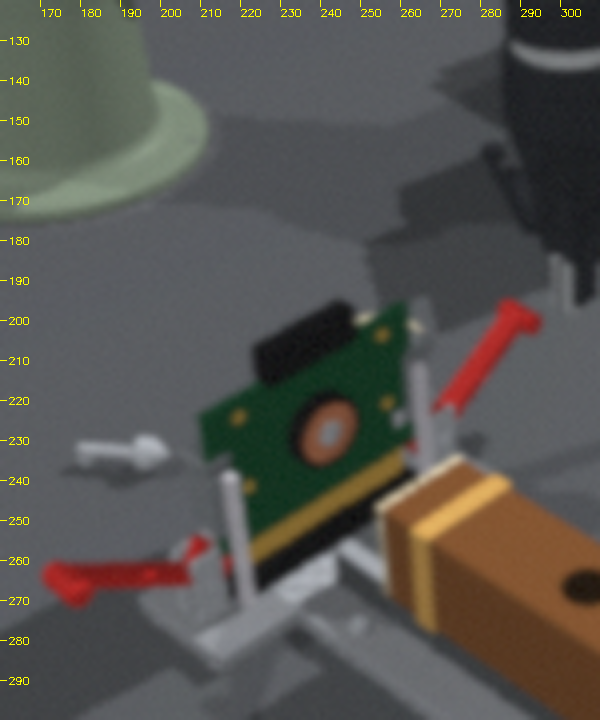

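View pics/ft.png

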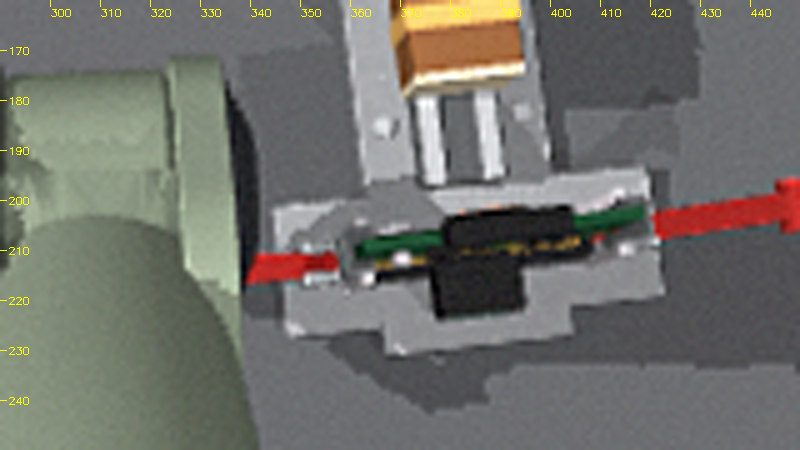

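>>> apply_moves(
  motion=[
    {"dx": 0.03,"dy": -0.25,"dz": 0,"twist": 0,"gripper": -1},
    {"dx": 0.07,"dy": -0.55,"dz": 0.03,"twist": 0,"gripper": -1},
    {"dx": 0.09,"dy": -0.75,"dz": 0.04,"twist": 0,"gripper": -1},
    {"dx": 0.1,"dy": -0.83,"dz": 0.04,"twist": 0,"gripper": -1},
    {"dx": 0.107,"dy": -0.87,"dz": 0.08,"twist": 0,"gripper": -1},
    {"dx": 0.115,"dy": -0.94,"dz": 0.2,"twist": 0,"gripper": -1},
    {"dx": 0.125,"dy": -1.02,"dz": 0.33,"twist": 0,"gripper": -1},
  ],
)

```text
clock: 14.33
eef_pos: [0.4876, 0.0653, 0.248]
tool_rot: [[-0.122, 0.993, -0.0], [0.993, 0.122, 0.001], [0.001, -0.0, -1.0]]
wrist_force: [0.9, 3.4, -0.8]
opening: 0.0001
```

>>> apply_moves(
  motion=[
    {"dx": 0.01,"dy": -0.085,"dz": 0.11,"twist": 0,"gripper": -1},
    {"dx": 0.021,"dy": -0.175,"dz": 0.22,"twist": 0,"gripper": -1},
    {"dx": 0.034,"dy": -0.275,"dz": 0.32,"twist": 0,"gripper": -1},
    {"dx": 0.046,"dy": -0.375,"dz": 0.42,"twist": 0,"gripper": -1},
    {"dx": 0.059,"dy": -0.48,"dz": 0.52,"twist": 0,"gripper": -1},
    {"dx": 0.072,"dy": -0.59,"dz": 0.61,"twist": 0,"gripper": -1},
  ],
)

```text
clock: 14.83
eef_pos: [0.4896, 0.0483, 0.267]
tool_rot: [[-0.123, 0.992, 0.0], [0.992, 0.123, 0.004], [0.003, 0.001, -1.0]]
wrist_force: [-1.5, 8.4, 5.2]
opening: -0.0003
```

>>> apply_moves(
  motion=[
    {"dx": 0.014,"dy": -0.115,"dz": 0.1,"twist": 0,"gripper": -1},
    {"dx": 0.028,"dy": -0.23,"dz": 0.18,"twist": 0,"gripper": -1},
    {"dx": 0.037,"dy": -0.3,"dz": 0.23,"twist": 0,"gripper": -1},
    {"dx": 0.044,"dy": -0.355,"dz": 0.27,"twist": 0,"gripper": -1},
  ],
)

```text
clock: 15.17
eef_pos: [0.4909, 0.0378, 0.2751]
tool_rot: [[-0.123, 0.992, 0.0], [0.992, 0.123, 0.004], [0.004, 0.001, -1.0]]
wrist_force: [-0.6, 8.7, 3.9]
opening: -0.0003
```

```bash
python3 look.py g
```

```text
15.1667 [0.49085181 0.03778782 0.27511997] 0.12304678723369229 [-0.55380893  8.6916189   3.93036412]
```

View pics/gs.png

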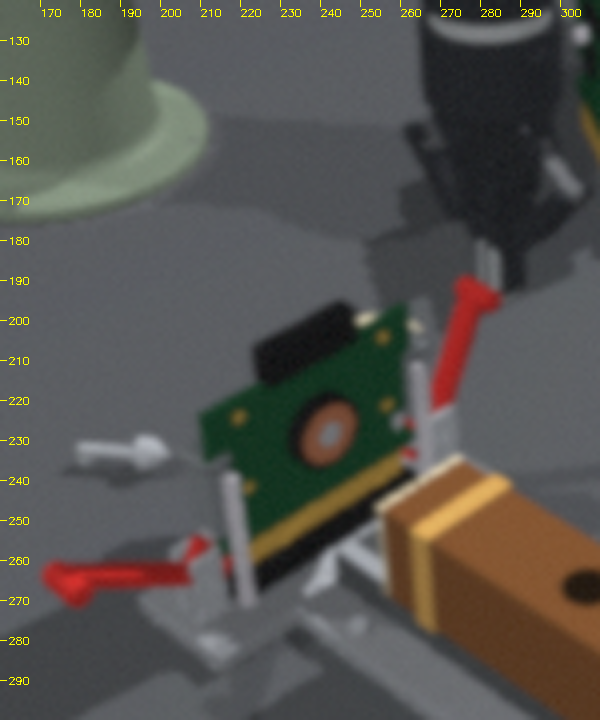

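>>> apply_moves(
  motion=[
    {"dx": -0.03,"dy": 0.25,"dz": 0.1,"twist": 0,"gripper": -1},
    {"dx": -0.05,"dy": 0.45,"dz": 0.6,"twist": 0,"gripper": -1},
    {"dx": -0.05,"dy": 0.4,"dz": 1.5,"twist": 0,"gripper": -1},
    {"dx": 0.0,"dy": 0.0,"dz": 2.4,"twist": 0,"gripper": -1},
    {"dx": 0.11,"dy": -0.9,"dz": 2.8,"twist": 0,"gripper": -1},
    {"dx": 0.25,"dy": -2.0,"dz": 2.8,"twist": 0,"gripper": -1},
    {"dx": 0.39,"dy": -3.2,"dz": 2.8,"twist": 0,"gripper": -1},
    {"dx": 0.54,"dy": -4.4,"dz": 2.8,"twist": 0,"gripper": -1},
  ],
)

```text
clock: 15.98
eef_pos: [0.5071, -0.0964, 0.3592]
tool_rot: [[-0.123, 0.992, 0.0], [0.992, 0.123, -0.003], [-0.003, -0.0, -1.0]]
wrist_force: [1.4, 0.6, -0.4]
opening: -0.0002
```

>>> apply_moves(
  motion=[
    {"dx": 0.15,"dy": -1.2,"dz": 0,"twist": 0,"gripper": -1},
    {"dx": 0.3,"dy": -2.4,"dz": 0,"twist": 0,"gripper": -1},
    {"dx": 0.44,"dy": -3.6,"dz": 0,"twist": 0,"gripper": -1},
    {"dx": 0.58,"dy": -4.7,"dz": 0,"twist": 0,"gripper": -1},
    {"dx": 0.7,"dy": -5.7,"dz": 0,"twist": 0,"gripper": -1},
    {"dx": 0.79,"dy": -6.4,"dz": -0.3,"twist": 0,"gripper": -1},
    {"dx": 0.83,"dy": -6.73,"dz": -1.0,"twist": 0,"gripper": -1},
    {"dx": 0.83,"dy": -6.73,"dz": -1.9,"twist": 0,"gripper": -1},
  ],
)

```text
clock: 16.65
eef_pos: [0.5328, -0.3006, 0.3027]
tool_rot: [[-0.118, 0.993, 0.003], [0.993, 0.118, -0.006], [-0.006, 0.002, -1.0]]
wrist_force: [0.3, 0.2, -0.0]
opening: 0.0002
```

>>> apply_moves(
  motion=[
    {"dx": 0,"dy": 0,"dz": -0.9,"twist": 0,"gripper": -1},
    {"dx": 0,"dy": 0,"dz": -1.6,"twist": 0,"gripper": -1},
    {"dx": 0,"dy": 0,"dz": -2.0,"twist": 0,"gripper": -1},
    {"dx": 0,"dy": 0,"dz": -2.1,"twist": 0,"gripper": -1},
  ],
)

```text
clock: 16.98
eef_pos: [0.5311, -0.2964, 0.2359]
tool_rot: [[-0.121, 0.993, -0.004], [0.993, 0.121, 0.001], [0.002, -0.004, -1.0]]
wrist_force: [-0.6, 1.0, -0.1]
opening: 0.0001
```

```bash
python3 look.py i
```

```text
16.9833 [ 0.53112955 -0.29643473  0.23593747] 0.12173166501444521 [-0.57755894  1.02291544 -0.08275793]
```

View pics/is.png

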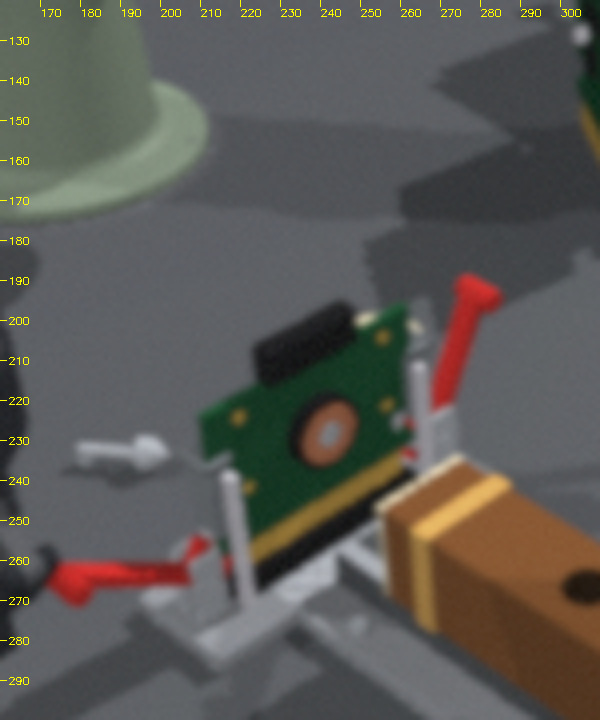

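View pics/iw.png

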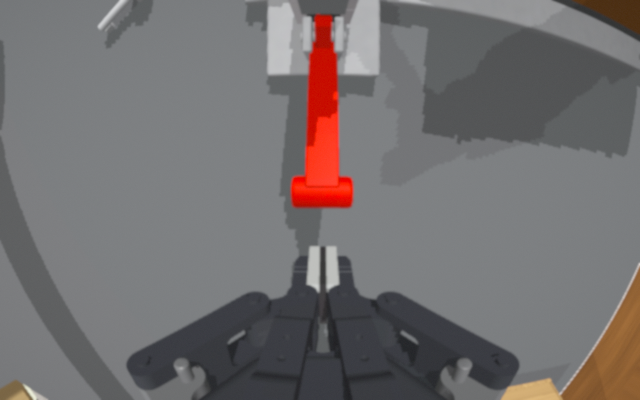

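>>> apply_moves(
  motion=[
    {"dx": -0.03,"dy": 0.25,"dz": 0,"twist": 0,"gripper": -1},
    {"dx": -0.07,"dy": 0.55,"dz": 0.03,"twist": 0,"gripper": -1},
    {"dx": -0.09,"dy": 0.75,"dz": 0.05,"twist": 0,"gripper": -1},
    {"dx": -0.1,"dy": 0.83,"dz": 0.08,"twist": 0,"gripper": -1},
    {"dx": -0.107,"dy": 0.87,"dz": 0.15,"twist": 0,"gripper": -1},
    {"dx": -0.115,"dy": 0.93,"dz": 0.25,"twist": 0,"gripper": -1},
    {"dx": -0.122,"dy": 1.0,"dz": 0.36,"twist": 0,"gripper": -1},
  ],
)

```text
clock: 17.72
eef_pos: [0.5286, -0.2673, 0.2495]
tool_rot: [[-0.121, 0.993, 0.0], [0.993, 0.121, -0.001], [-0.001, 0.0, -1.0]]
wrist_force: [0.0, -1.9, -1.8]
opening: -0.0004
```

>>> apply_moves(
  motion=[
    {"dx": -0.01,"dy": 0.085,"dz": 0.11,"twist": 0,"gripper": -1},
    {"dx": -0.021,"dy": 0.175,"dz": 0.22,"twist": 0,"gripper": -1},
    {"dx": -0.034,"dy": 0.275,"dz": 0.32,"twist": 0,"gripper": -1},
    {"dx": -0.046,"dy": 0.375,"dz": 0.42,"twist": 0,"gripper": -1},
    {"dx": -0.059,"dy": 0.48,"dz": 0.52,"twist": 0,"gripper": -1},
    {"dx": -0.072,"dy": 0.59,"dz": 0.61,"twist": 0,"gripper": -1},
  ],
)

```text
clock: 18.22
eef_pos: [0.5268, -0.2507, 0.269]
tool_rot: [[-0.12, 0.993, 0.001], [0.993, 0.12, -0.005], [-0.005, 0.001, -1.0]]
wrist_force: [-1.6, -7.5, 3.5]
opening: 0.0001
```

>>> apply_moves(
  motion=[
    {"dx": -0.014,"dy": 0.115,"dz": 0.07,"twist": 0,"gripper": -1},
    {"dx": -0.028,"dy": 0.23,"dz": 0.13,"twist": 0,"gripper": -1},
    {"dx": -0.041,"dy": 0.34,"dz": 0.18,"twist": 0,"gripper": -1},
    {"dx": -0.055,"dy": 0.45,"dz": 0.22,"twist": 0,"gripper": -1},
  ],
)

```text
clock: 18.55
eef_pos: [0.5258, -0.2392, 0.277]
tool_rot: [[-0.119, 0.993, 0.003], [0.993, 0.119, -0.012], [-0.013, 0.001, -1.0]]
wrist_force: [-2.5, -16.6, 8.6]
opening: 0.0001
```

>>> apply_moves(
  motion=[
    {"dx": -0.009,"dy": 0.075,"dz": 0.03,"twist": 0,"gripper": -1},
    {"dx": -0.019,"dy": 0.15,"dz": 0.06,"twist": 0,"gripper": -1},
    {"dx": -0.028,"dy": 0.228,"dz": 0.08,"twist": 0,"gripper": -1},
    {"dx": -0.028,"dy": 0.228,"dz": 0.08,"twist": 0,"gripper": -1},
  ],
)

```text
clock: 18.88
eef_pos: [0.5253, -0.2332, 0.2804]
tool_rot: [[-0.119, 0.993, 0.004], [0.993, 0.119, -0.015], [-0.015, 0.003, -1.0]]
wrist_force: [-1.9, -15.2, 9.5]
opening: -0.0001
```

```bash
python3 look.py j
```

```text
18.8833 [ 0.52529633 -0.23320086  0.28035042] 0.11900927898396715 [ -1.93870308 -15.2269534    9.47445626]
```

View pics/js.png

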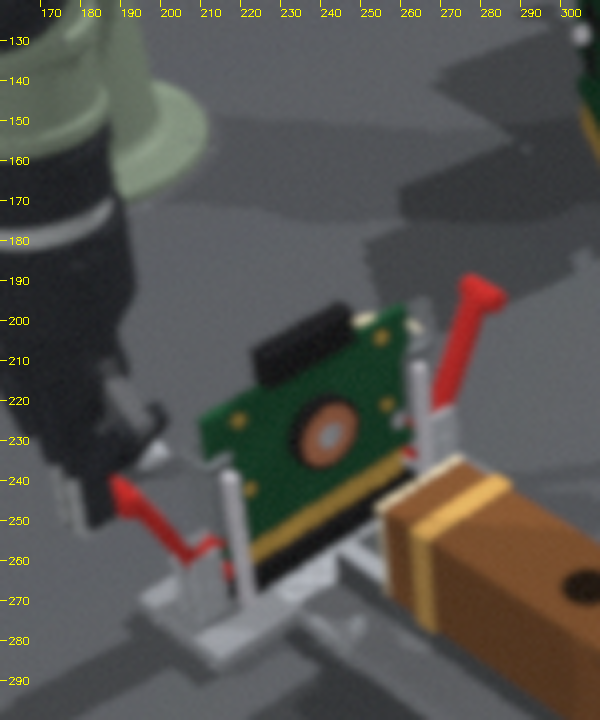

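>>> apply_moves(
  motion=[
    {"dx": 0.03,"dy": -0.25,"dz": 0.3,"twist": 0,"gripper": -1},
    {"dx": 0.08,"dy": -0.7,"dz": 0.7,"twist": 0,"gripper": -1},
    {"dx": 0.08,"dy": -0.6,"dz": 1.5,"twist": 0,"gripper": -1},
    {"dx": 0.02,"dy": -0.2,"dz": 2.4,"twist": 0,"gripper": -1},
    {"dx": -0.08,"dy": 0.6,"dz": 2.87,"twist": 0,"gripper": -1},
    {"dx": -0.2,"dy": 1.7,"dz": 2.87,"twist": 0,"gripper": -1},
    {"dx": -0.34,"dy": 2.9,"dz": 2.87,"twist": 0,"gripper": -1},
    {"dx": -0.48,"dy": 4.1,"dz": 2.87,"twist": 0,"gripper": -1},
  ],
)

```text
clock: 19.7
eef_pos: [0.5088, -0.1042, 0.363]
tool_rot: [[-0.121, 0.993, 0.0], [0.993, 0.121, 0.002], [0.002, 0.001, -1.0]]
wrist_force: [1.1, 0.0, 0.5]
opening: 0.0002
```

>>> apply_moves(
  motion=[
    {"dx": -0.15,"dy": 1.2,"dz": 0,"twist": 0,"gripper": -1},
    {"dx": -0.29,"dy": 2.4,"dz": 0,"twist": 0,"gripper": -1},
    {"dx": -0.43,"dy": 3.6,"dz": 0,"twist": 0,"gripper": -1},
    {"dx": -0.55,"dy": 4.6,"dz": 0,"twist": 0,"gripper": -1},
    {"dx": -0.64,"dy": 5.3,"dz": -0.1,"twist": 0,"gripper": -1},
    {"dx": -0.68,"dy": 5.62,"dz": -0.6,"twist": 0,"gripper": -1},
    {"dx": -0.68,"dy": 5.62,"dz": -1.4,"twist": 0,"gripper": -1},
    {"dx": -0.68,"dy": 5.62,"dz": -2.2,"twist": 0,"gripper": -1},
  ],
)

```text
clock: 20.37
eef_pos: [0.4887, 0.0643, 0.2966]
tool_rot: [[-0.124, 0.992, 0.001], [0.992, 0.124, 0.002], [0.002, 0.001, -1.0]]
wrist_force: [0.6, 0.2, 0.3]
opening: 0.0001
```

>>> apply_moves(
  motion=[
    {"dx": 0,"dy": 0,"dz": -0.5,"twist": 0,"gripper": -1},
    {"dx": 0,"dy": 0,"dz": -0.85,"twist": 0,"gripper": -1},
    {"dx": 0,"dy": 0,"dz": -0.88,"twist": 0,"gripper": -1},
  ],
)

```text
clock: 20.62
eef_pos: [0.4875, 0.0633, 0.2681]
tool_rot: [[-0.122, 0.992, -0.005], [0.992, 0.122, 0.002], [0.002, -0.005, -1.0]]
wrist_force: [-0.7, -0.2, 0.3]
opening: -0.0002
```

```bash
python3 look.py k
```

```text
20.6167 [0.48746312 0.06327602 0.26811683] 0.12263339966437053 [-0.687319   -0.21114752  0.29253985]
```

View pics/ks.png

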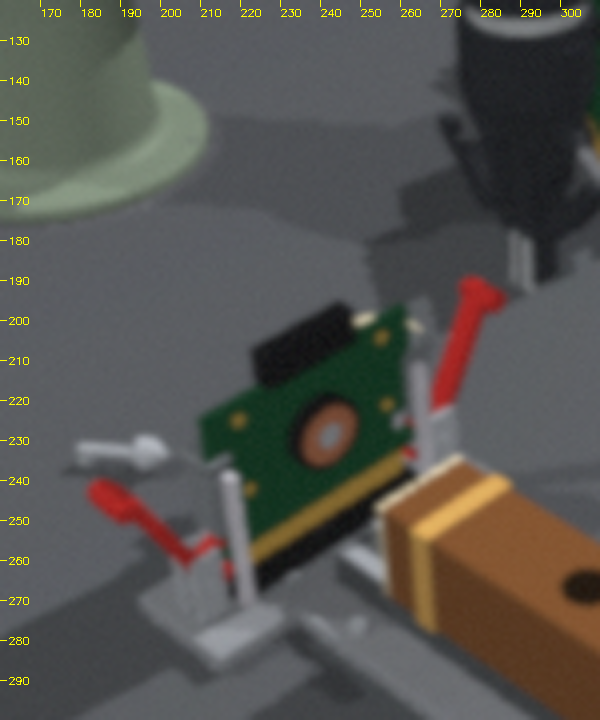

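>>> apply_moves(
  motion=[
    {"dx": 0.03,"dy": -0.25,"dz": 0,"twist": 0,"gripper": -1},
    {"dx": 0.07,"dy": -0.55,"dz": 0,"twist": 0,"gripper": -1},
    {"dx": 0.09,"dy": -0.73,"dz": 0,"twist": 0,"gripper": -1},
    {"dx": 0.1,"dy": -0.83,"dz": 0,"twist": 0,"gripper": -1},
    {"dx": 0.113,"dy": -0.93,"dz": 0.06,"twist": 0,"gripper": -1},
    {"dx": 0.126,"dy": -1.03,"dz": 0.12,"twist": 0,"gripper": -1},
    {"dx": 0.138,"dy": -1.13,"dz": 0.18,"twist": 0,"gripper": -1},
  ],
)

```text
clock: 21.35
eef_pos: [0.4933, 0.0304, 0.2766]
tool_rot: [[-0.123, 0.992, 0.002], [0.992, 0.123, 0.01], [0.01, 0.003, -1.0]]
wrist_force: [-1.4, 13.0, 5.4]
opening: -0.0001
```

>>> apply_moves(
  motion=[
    {"dx": 0.011,"dy": -0.09,"dz": 0.06,"twist": 0,"gripper": -1},
    {"dx": 0.022,"dy": -0.18,"dz": 0.12,"twist": 0,"gripper": -1},
    {"dx": 0.033,"dy": -0.27,"dz": 0.17,"twist": 0,"gripper": -1},
    {"dx": 0.044,"dy": -0.36,"dz": 0.22,"twist": 0,"gripper": -1},
    {"dx": 0.044,"dy": -0.36,"dz": 0.22,"twist": 0,"gripper": -1},
  ],
)

```text
clock: 21.77
eef_pos: [0.4948, 0.0182, 0.2826]
tool_rot: [[-0.122, 0.993, 0.001], [0.993, 0.122, 0.005], [0.005, 0.002, -1.0]]
wrist_force: [-0.4, 5.9, 0.2]
opening: -0.0001
```

```bash
python3 look.py l
```

```text
21.7667 [0.49482626 0.01824825 0.28260235] 0.12205619830789641 [-0.4369466   5.92988534  0.2212999 ]
```

View pics/ls.png

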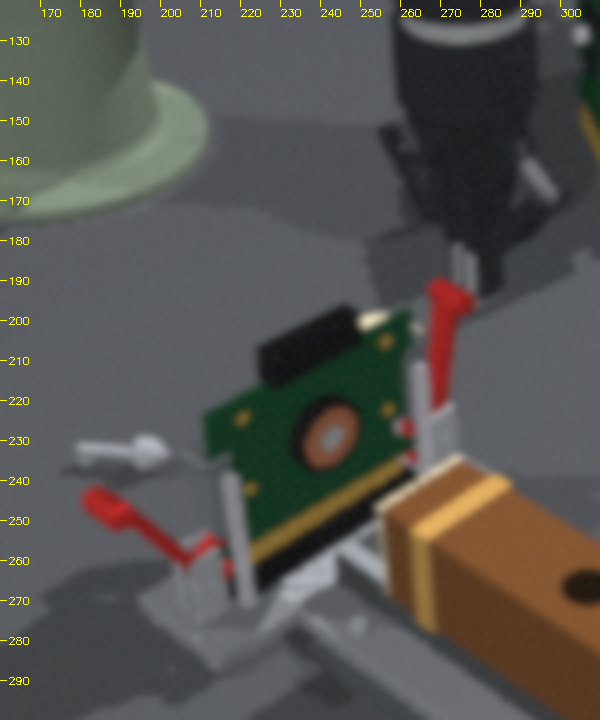

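```bash
cat > tilt.py <<'E'
from h import *
from scipy.optimize import least_squares
# gold screws positions unknown; calibrate from reference picture ds/es (level) vs now
E
python3 - <<'E'
from h import *
S=optics.read_camera("scene")["color"]; cv2.imwrite("pics/l_full.png",S)
crop(S,195,185,285,275,8,"pics/lc.png",5)
a=cv2.imread("pics/es.png"); 
E
```

```text
(no output)
```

View pics/lc.png

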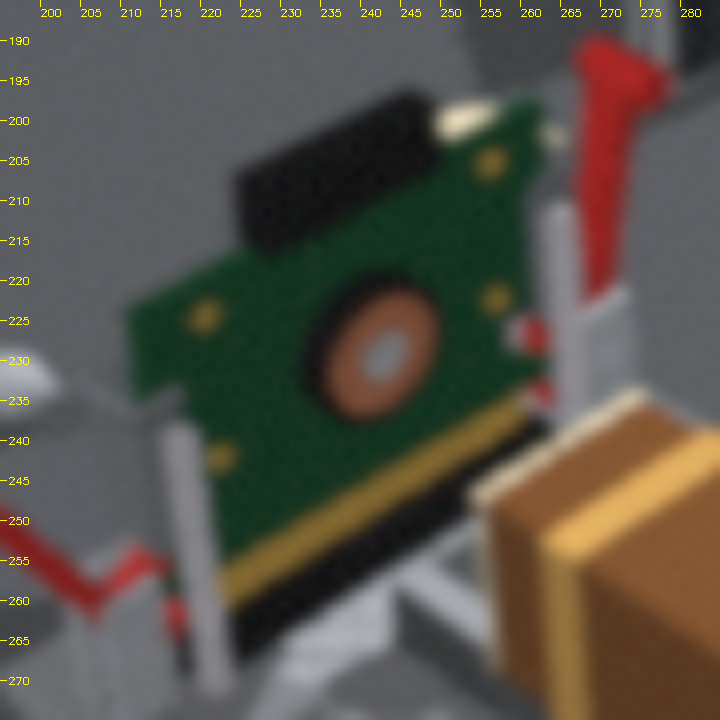

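```bash
cat > tilt.py <<'E'
from h import *
from scipy.optimize import least_squares
import sys
# reference: level board picture ks.png, crop scale 4 origin (160,120)
ref=cv2.imread("pics/ds.png" if len(sys.argv)<3 else sys.argv[2]); now=cv2.imread(sys.argv[1])
pts=np.array([[239,417],[383,335],[249,486],[388,403],[329,433]])
S=optics.read_camera("scene")
t=(.508,-.1005,.122)
# tester coordinates of these on plane x=3 for level board, by intersecting ray w/ board plane
n=np.array([np.cos(t[2]),np.sin(t[2]),0]); P0=W(t,[3,0,0])[0]
loc=[];new=[]
for i,(x,y) in enumerate(pts):
    h=16 if i<4 else 24
    tp=ref[y-h:y+h,x-h:x+h]; m=30
    sr=now[y-h-m:y+h+m,x-h-m:x+h+m]; R=cv2.matchTemplate(sr,tp,cv2.TM_CCOEFF_NORMED); _,v,_,L=cv2.minMaxLoc(R)
    d=np.array(L)-m
    def loc3(px):
        px=np.array(px)/4+[160,120]-.375; C,dd=ray(S,*px); X=C+dd*((P0-C)@n)/(dd@n)
        X=X-[t[0],t[1],0]; return np.array([-np.sin(t[2])*X[0]+np.cos(t[2])*X[1],X[2]])*1000
    a=loc3([x,y]); b=loc3([x+d[0],y+d[1]]); loc.append(a);new.append(b); print(i,round(v,2),d,a.round(1),(b-a).round(1))
A,B=np.array(loc),np.array(new); Ac=A-A.mean(0);Bc=B-B.mean(0)
th=np.arctan2((Ac[:,0]*Bc[:,1]-Ac[:,1]*Bc[:,0]).sum(),(Ac*Bc).sum())
print("tilt deg",np.degrees(th).round(2),"(neg = +y end down) shift at centre y,z",((B-A).mean(0)).round(1))
E
for f in gs is js ks ls; do echo $f; python3 tilt.py pics/$f.png; done
```

```text
gs
0 0.99 [0 0] [-49.1 121.1] [0. 0.]
1 0.98 [1 1] [ 47.3 121.3] [ 0.6 -1. ]
2 1.0 [0 0] [-48.8  76.2] [0. 0.]
3 0.99 [0 2] [46.9 76.1] [-0.1 -1.3]
4 1.0 [0 1] [ 5.2 79.5] [-0.1 -0.6]
tilt deg -0.64 (neg = +y end down) shift at centre y,z [ 0.1 -0.6]
is
0 0.99 [0 0] [-49.1 121.1] [0. 0.]
1 0.98 [1 2] [ 47.3 121.3] [ 0.6 -1.6]
2 0.99 [0 0] [-48.8  76.2] [0. 0.]
3 0.99 [0 2] [46.9 76.1] [-0.1 -1.3]
4 0.99 [0 1] [ 5.2 79.5] [-0.1 -0.6]
tilt deg -0.78 (neg = +y end down) shift at centre y,z [ 0.1 -0.7]
js
0 0.98 [0 3] [-49.1 121.1] [-0.2 -1.8]
1 0.98 [-1  2] [ 47.3 121.3] [-0.8 -0.9]
2 0.98 [1 1] [-48.8  76.2] [ 0.5 -1. ]
3 0.99 [0 1] [46.9 76.1] [-0.1 -0.7]
4 0.99 [0 2] [ 5.2 79.5] [-0.1 -1.3]
tilt deg 0.45 (neg = +y end down) shift at centre y,z [-0.1 -1.1]
ks
0 0.99 [0 3] [-49.1 121.1] [-0.2 -1.8]
1 0.97 [-1  2] [ 47.3 121.3] [-0.8 -0.9]
2 0.98 [1 1] [-48.8  76.2] [ 0.5 -1. ]
3 0.99 [0 2] [46.9 76.1] [-0.1 -1.3]
4 0.99 [0 2] [ 5.2 79.5] [-0.1 -1.3]
tilt deg 0.29 (neg = +y end down) shift at centre y,z [-0.2 -1.2]
ls
0 0.99 [4 1] [-49.1 121.1] [ 2.3 -1.9]
1 0.96 [4 6] [ 47.3 121.3] [ 2.4 -5.2]
2 0.99 [0 2] [-48.8  76.2] [-0.2 -1.2]
3 0.96 [0 7] [46.9 76.1] [-0.4 -4.6]
4 0.99 [2 5] [ 5.2 79.5] [ 1.  -3.9]
tilt deg -2.17 (neg = +y end down) shift at centre y,z [ 1.  -3.4]
```

```bash
cat > qk.py <<'E'
from h import *
import sys
S=optics.read_camera("scene"); t=(.508,-.1005,.122)
def knob(q,sg): return [0,sg*(80+4*np.cos(q)+85*np.sin(q)),36+85*np.cos(q)-4*np.sin(q)]
for q in (0,.1,.2,.3,.4,.5,.6,.7): print(q,(proj(S,W(t,[knob(q,1),knob(q,-1)])).round(1)).tolist(), ((proj(S,W(t,[knob(q,1),knob(q,-1)]))-[160,120])*4).round().tolist())
E
python3 qk.py
python3 - <<'E'
from h import *
for f in("js","ks","ls"):
    a=cv2.imread(f"pics/{f}.png"); cv2.imwrite(f"pics/x{f}.png",a[420:620,0:330])
a=np.hstack([cv2.imread(f"pics/x{f}.png") for f in ("ks","ls")]); cv2.imwrite("pics/xk.png",a)
E
```

```text
0 [[267.1, 195.8], [204.3, 231.3]] [[428.0, 303.0], [177.0, 445.0]]
0.1 [[269.9, 194.5], [200.8, 233.7]] [[440.0, 298.0], [163.0, 455.0]]
0.2 [[272.7, 193.5], [197.4, 236.3]] [[451.0, 294.0], [150.0, 465.0]]
0.3 [[275.4, 193.0], [194.1, 239.3]] [[462.0, 292.0], [136.0, 477.0]]
0.4 [[278.0, 192.7], [191.0, 242.5]] [[472.0, 291.0], [124.0, 490.0]]
0.5 [[280.5, 192.9], [188.0, 246.0]] [[482.0, 291.0], [112.0, 504.0]]
0.6 [[282.8, 193.3], [185.3, 249.7]] [[491.0, 293.0], [101.0, 519.0]]
0.7 [[284.9, 194.2], [182.9, 253.5]] [[500.0, 297.0], [92.0, 534.0]]
```

View pics/xk.png

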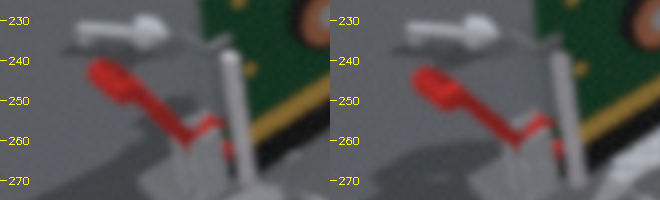

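>>> apply_moves(
  motion=[
    {"dx": -0.03,"dy": 0.25,"dz": 0.1,"twist": 0,"gripper": -1},
    {"dx": -0.07,"dy": 0.6,"dz": 0.5,"twist": 0,"gripper": -1},
    {"dx": -0.05,"dy": 0.5,"dz": 1.4,"twist": 0,"gripper": -1},
    {"dx": 0.0,"dy": 0.0,"dz": 2.3,"twist": 0,"gripper": -1},
    {"dx": 0.11,"dy": -0.9,"dz": 2.66,"twist": 0,"gripper": -1},
    {"dx": 0.25,"dy": -2.0,"dz": 2.66,"twist": 0,"gripper": -1},
    {"dx": 0.39,"dy": -3.2,"dz": 2.66,"twist": 0,"gripper": -1},
    {"dx": 0.54,"dy": -4.4,"dz": 2.66,"twist": 0,"gripper": -1},
  ],
)

```text
clock: 22.93
eef_pos: [0.5107, -0.1156, 0.3631]
tool_rot: [[-0.122, 0.993, 0.002], [0.993, 0.122, -0.001], [-0.001, 0.001, -1.0]]
wrist_force: [1.1, -0.2, -0.0]
opening: 0.0001
```

>>> apply_moves(
  motion=[
    {"dx": 0.15,"dy": -1.2,"dz": 0,"twist": 0,"gripper": -1},
    {"dx": 0.29,"dy": -2.4,"dz": 0,"twist": 0,"gripper": -1},
    {"dx": 0.42,"dy": -3.5,"dz": 0,"twist": 0,"gripper": -1},
    {"dx": 0.54,"dy": -4.4,"dz": 0,"twist": 0,"gripper": -1},
    {"dx": 0.61,"dy": -4.9,"dz": -0.2,"twist": 0,"gripper": -1},
    {"dx": 0.63,"dy": -5.03,"dz": -0.8,"twist": 0,"gripper": -1},
    {"dx": 0.63,"dy": -5.03,"dz": -1.6,"twist": 0,"gripper": -1},
    {"dx": 0.63,"dy": -5.03,"dz": -2.4,"twist": 0,"gripper": -1},
  ],
)

```text
clock: 23.6
eef_pos: [0.5296, -0.2654, 0.2894]
tool_rot: [[-0.121, 0.993, 0.001], [0.993, 0.121, -0.001], [-0.001, 0.001, -1.0]]
wrist_force: [0.3, -0.5, -0.4]
opening: -0.0004
```

>>> apply_moves(
  motion=[
    {"dx": 0,"dy": 0,"dz": -0.5,"twist": 0,"gripper": -1},
    {"dx": 0,"dy": 0,"dz": -0.8,"twist": 0,"gripper": -1},
    {"dx": 0,"dy": 0,"dz": -0.8,"twist": 0,"gripper": -1},
  ],
)

```text
clock: 23.85
eef_pos: [0.5287, -0.264, 0.2637]
tool_rot: [[-0.122, 0.993, -0.004], [0.993, 0.122, 0.002], [0.003, -0.003, -1.0]]
wrist_force: [-0.7, -0.2, -0.4]
opening: 0.0001
```

```bash
python3 look.py m; python3 tilt.py pics/ms.png
```

```text
23.85 [ 0.52871055 -0.26403957  0.26366705] 0.12220433071093098 [-0.71846203 -0.19014734 -0.4160284 ]
0 0.99 [4 1] [-49.1 121.1] [ 2.3 -1.9]
1 0.95 [3 6] [ 47.3 121.3] [ 1.7 -4.8]
2 0.98 [1 1] [-48.8  76.2] [ 0.5 -1. ]
3 0.96 [0 7] [46.9 76.1] [-0.4 -4.6]
4 0.99 [2 4] [ 5.2 79.5] [ 1.  -3.3]
tilt deg -1.99 (neg = +y end down) shift at centre y,z [ 1.  -3.1]
```

View pics/ms.png

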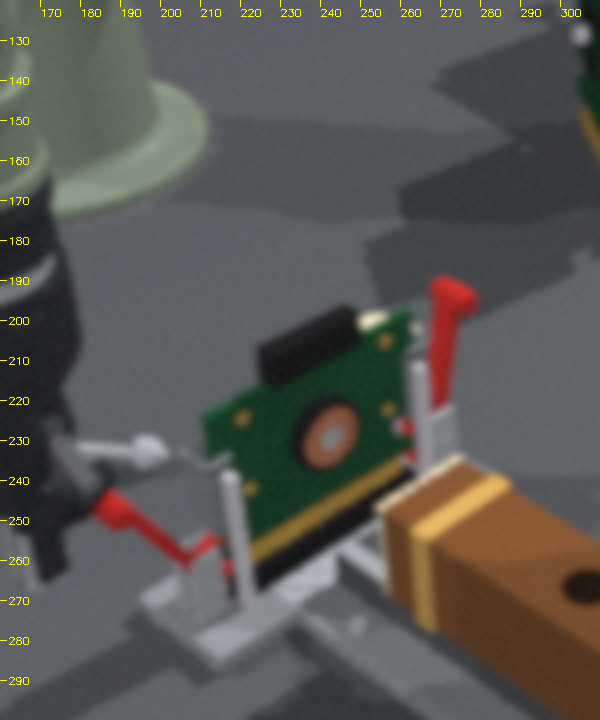

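>>> apply_moves(
  motion=[
    {"dx": -0.03,"dy": 0.25,"dz": 0,"twist": 0,"gripper": -1},
    {"dx": -0.06,"dy": 0.48,"dz": 0,"twist": 0,"gripper": -1},
    {"dx": -0.073,"dy": 0.6,"dz": 0.03,"twist": 0,"gripper": -1},
    {"dx": -0.085,"dy": 0.7,"dz": 0.1,"twist": 0,"gripper": -1},
    {"dx": -0.097,"dy": 0.8,"dz": 0.18,"twist": 0,"gripper": -1},
    {"dx": -0.11,"dy": 0.9,"dz": 0.25,"twist": 0,"gripper": -1},
    {"dx": -0.122,"dy": 1.0,"dz": 0.31,"twist": 0,"gripper": -1},
  ],
)

```text
clock: 24.63
eef_pos: [0.5262, -0.2357, 0.2756]
tool_rot: [[-0.121, 0.993, 0.0], [0.993, 0.121, -0.004], [-0.004, -0.0, -1.0]]
wrist_force: [0.2, -6.2, -3.9]
opening: 0.0002
```

>>> apply_moves(
  motion=[
    {"dx": -0.011,"dy": 0.09,"dz": 0.07,"twist": 0,"gripper": -1},
    {"dx": -0.022,"dy": 0.18,"dz": 0.12,"twist": 0,"gripper": -1},
    {"dx": -0.033,"dy": 0.27,"dz": 0.17,"twist": 0,"gripper": -1},
    {"dx": -0.044,"dy": 0.36,"dz": 0.21,"twist": 0,"gripper": -1},
  ],
)

```text
clock: 24.97
eef_pos: [0.5249, -0.2251, 0.2818]
tool_rot: [[-0.121, 0.993, 0.0], [0.993, 0.121, -0.004], [-0.004, -0.0, -1.0]]
wrist_force: [0.4, -6.0, -3.1]
opening: -0.0001
```

>>> apply_moves(
  motion=[
    {"dx": -0.011,"dy": 0.09,"dz": 0.04,"twist": 0,"gripper": -1},
    {"dx": -0.022,"dy": 0.18,"dz": 0.07,"twist": 0,"gripper": -1},
    {"dx": -0.033,"dy": 0.27,"dz": 0.1,"twist": 0,"gripper": -1},
    {"dx": -0.033,"dy": 0.27,"dz": 0.1,"twist": 0,"gripper": -1},
  ],
)

```text
clock: 25.3
eef_pos: [0.5239, -0.2168, 0.285]
tool_rot: [[-0.121, 0.993, 0.001], [0.993, 0.121, -0.003], [-0.003, 0.0, -1.0]]
wrist_force: [0.5, -5.1, -1.3]
opening: 0.0001
```

```bash
python3 look.py n; python3 tilt.py pics/ns.png
```

```text
25.3 [ 0.52392657 -0.21675955  0.2850132 ] 0.12137938080799394 [ 0.52010147 -5.10618726 -1.32697817]
0 0.98 [ 0 10] [-49.1 121.1] [-0.8 -5.9]
1 0.97 [0 9] [ 47.3 121.3] [-0.5 -5.6]
2 0.97 [ 2 10] [-48.8  76.2] [ 0.4 -6.9]
3 0.97 [0 8] [46.9 76.1] [-0.5 -5.2]
4 0.99 [ 0 10] [ 5.2 79.5] [-0.7 -6.4]
tilt deg 0.56 (neg = +y end down) shift at centre y,z [-0.4 -6. ]
```

View pics/ns.png

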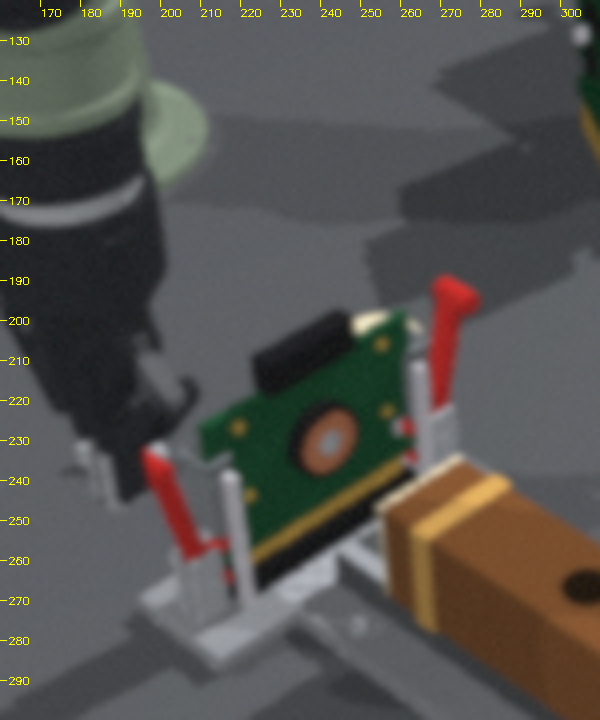

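>>> apply_moves(
  motion=[
    {"dx": -0.009,"dy": 0.07,"dz": 0.02,"twist": 0,"gripper": -1},
    {"dx": -0.018,"dy": 0.15,"dz": 0.04,"twist": 0,"gripper": -1},
    {"dx": -0.027,"dy": 0.22,"dz": 0.05,"twist": 0,"gripper": -1},
    {"dx": -0.027,"dy": 0.22,"dz": 0.05,"twist": 0,"gripper": -1},
  ],
)

```text
clock: 25.83
eef_pos: [0.5232, -0.2105, 0.2868]
tool_rot: [[-0.121, 0.993, 0.001], [0.993, 0.121, -0.004], [-0.004, 0.0, -1.0]]
wrist_force: [-0.4, -5.5, 0.3]
opening: 0.0001
```

```bash
python3 look.py o; python3 tilt.py pics/os.png
```

```text
25.8333 [ 0.52321188 -0.21049895  0.28678304] 0.12115931468402538 [-0.43697321 -5.47594539  0.27750123]
0 0.98 [ 0 12] [-49.1 121.1] [-1.  -7.1]
1 0.98 [-1 10] [ 47.3 121.3] [-1.2 -5.9]
2 0.97 [ 2 11] [-48.8  76.2] [ 0.3 -7.5]
3 0.96 [-1  9] [46.9 76.1] [-1.2 -5.5]
4 0.99 [-1 11] [ 5.2 79.5] [-1.4 -6.6]
tilt deg 0.86 (neg = +y end down) shift at centre y,z [-0.9 -6.5]
```

>>> apply_moves(
  motion=[
    {"dx": 0.03,"dy": -0.25,"dz": 0.1,"twist": 0,"gripper": -1},
    {"dx": 0.07,"dy": -0.6,"dz": 0.5,"twist": 0,"gripper": -1},
    {"dx": 0.07,"dy": -0.6,"dz": 1.4,"twist": 0,"gripper": -1},
    {"dx": 0.02,"dy": -0.2,"dz": 2.2,"twist": 0,"gripper": -1},
    {"dx": -0.08,"dy": 0.6,"dz": 2.54,"twist": 0,"gripper": -1},
    {"dx": -0.2,"dy": 1.7,"dz": 2.54,"twist": 0,"gripper": -1},
    {"dx": -0.34,"dy": 2.9,"dz": 2.54,"twist": 0,"gripper": -1},
    {"dx": -0.48,"dy": 4.0,"dz": 2.54,"twist": 0,"gripper": -1},
  ],
)

```text
clock: 26.7
eef_pos: [0.508, -0.088, 0.3628]
tool_rot: [[-0.121, 0.993, 0.001], [0.993, 0.121, 0.002], [0.002, 0.001, -1.0]]
wrist_force: [-0.1, 0.6, 0.5]
opening: -0.0002
```

>>> apply_moves(
  motion=[
    {"dx": -0.14,"dy": 1.1,"dz": 0,"twist": 0,"gripper": -1},
    {"dx": -0.27,"dy": 2.2,"dz": 0,"twist": 0,"gripper": -1},
    {"dx": -0.39,"dy": 3.2,"dz": 0,"twist": 0,"gripper": -1},
    {"dx": -0.49,"dy": 3.9,"dz": -0.1,"twist": 0,"gripper": -1},
    {"dx": -0.54,"dy": 4.2,"dz": -0.6,"twist": 0,"gripper": -1},
    {"dx": -0.54,"dy": 4.2,"dz": -1.4,"twist": 0,"gripper": -1},
    {"dx": -0.54,"dy": 4.2,"dz": -2.2,"twist": 0,"gripper": -1},
    {"dx": -0.54,"dy": 4.2,"dz": -2.7,"twist": 0,"gripper": -1},
  ],
)

```text
clock: 27.37
eef_pos: [0.4915, 0.0373, 0.2797]
tool_rot: [[-0.123, 0.992, -0.002], [0.992, 0.123, 0.002], [0.002, -0.002, -1.0]]
wrist_force: [-0.7, 0.1, -0.1]
opening: 0.0002
```

>>> apply_moves(
  motion=[
    {"dx": 0,"dy": 0,"dz": -0.07,"twist": 0,"gripper": -1},
    {"dx": 0,"dy": 0,"dz": -0.07,"twist": 0,"gripper": -1},
  ],
)

```text
clock: 27.53
eef_pos: [0.4918, 0.0367, 0.2785]
tool_rot: [[-0.122, 0.993, -0.002], [0.993, 0.122, 0.001], [0.001, -0.002, -1.0]]
wrist_force: [-0.3, -0.0, -1.1]
opening: -0.0001
```

```bash
python3 look.py p; python3 tilt.py pics/ps.png
```

```text
27.5333 [0.49179659 0.0367271  0.27851327] 0.12215364574705613 [-0.30080533 -0.01906203 -1.13572986]
0 0.99 [-1 12] [-49.1 121.1] [-1.6 -6.7]
1 0.97 [-1 10] [ 47.3 121.3] [-1.2 -5.9]
2 0.98 [ 2 11] [-48.8  76.2] [ 0.3 -7.5]
3 0.96 [-1  9] [46.9 76.1] [-1.2 -5.5]
4 0.99 [ 0 11] [ 5.2 79.5] [-0.8 -7. ]
tilt deg 0.89 (neg = +y end down) shift at centre y,z [-0.9 -6.5]
```

View pics/ps.png

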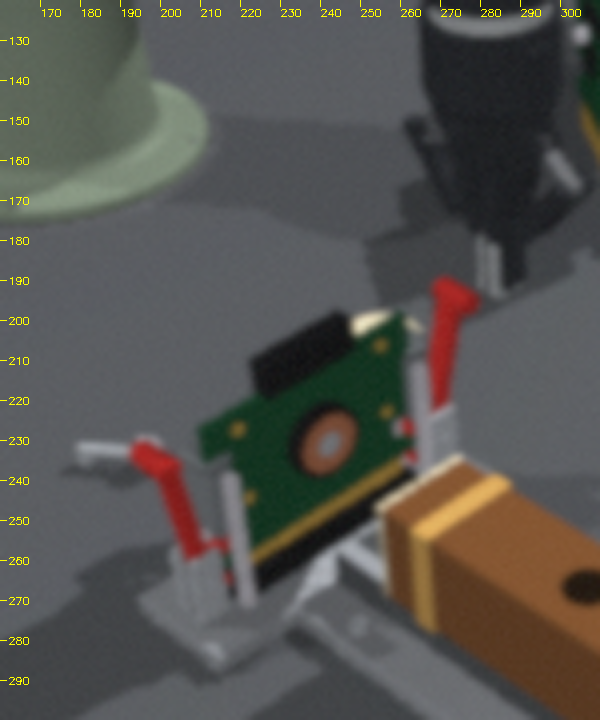

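>>> apply_moves(
  motion=[
    {"dx": 0.03,"dy": -0.25,"dz": 0,"twist": 0,"gripper": -1},
    {"dx": 0.055,"dy": -0.45,"dz": 0,"twist": 0,"gripper": -1},
    {"dx": 0.068,"dy": -0.56,"dz": 0.02,"twist": 0,"gripper": -1},
    {"dx": 0.08,"dy": -0.65,"dz": 0.06,"twist": 0,"gripper": -1},
    {"dx": 0.092,"dy": -0.75,"dz": 0.1,"twist": 0,"gripper": -1},
    {"dx": 0.104,"dy": -0.85,"dz": 0.14,"twist": 0,"gripper": -1},
    {"dx": 0.116,"dy": -0.95,"dz": 0.17,"twist": 0,"gripper": -1},
  ],
)

```text
clock: 28.32
eef_pos: [0.4958, 0.0085, 0.2841]
tool_rot: [[-0.122, 0.993, 0.0], [0.993, 0.122, 0.004], [0.004, 0.001, -1.0]]
wrist_force: [2.3, 5.1, -3.1]
opening: -0.0001
```

>>> apply_moves(
  motion=[
    {"dx": 0.01,"dy": -0.08,"dz": 0.03,"twist": 0,"gripper": -1},
    {"dx": 0.017,"dy": -0.14,"dz": 0.05,"twist": 0,"gripper": -1},
    {"dx": 0.023,"dy": -0.19,"dz": 0.06,"twist": 0,"gripper": -1},
    {"dx": 0.023,"dy": -0.19,"dz": 0.06,"twist": 0,"gripper": -1},
  ],
)

```text
clock: 28.65
eef_pos: [0.4962, 0.0028, 0.2856]
tool_rot: [[-0.122, 0.993, -0.0], [0.993, 0.122, 0.004], [0.004, 0.0, -1.0]]
wrist_force: [1.2, 5.3, -2.9]
opening: 0.0001
```

```bash
python3 look.py q; python3 tilt.py pics/qs.png
```

```text
28.65 [0.49622645 0.00278258 0.2856105 ] 0.12215999988103078 [ 1.15730672  5.29665988 -2.90874144]
0 0.99 [ 3 11] [-49.1 121.1] [ 0.9 -7.5]
1 0.95 [ 2 13] [ 47.3 121.3] [ 0.6 -8.8]
2 0.98 [ 2 11] [-48.8  76.2] [ 0.3 -7.5]
3 0.9 [ 1 11] [46.9 76.1] [ 0.1 -7.6]
4 0.99 [ 2 11] [ 5.2 79.5] [ 0.6 -7.8]
tilt deg -0.46 (neg = +y end down) shift at centre y,z [ 0.5 -7.8]
```

>>> apply_moves(
  motion=[
    {"dx": 0.006,"dy": -0.05,"dz": 0,"twist": 0,"gripper": -1},
    {"dx": 0.012,"dy": -0.1,"dz": 0,"twist": 0,"gripper": -1},
    {"dx": 0.012,"dy": -0.1,"dz": 0,"twist": 0,"gripper": -1},
  ],
)

```text
clock: 29.1
eef_pos: [0.4966, 0.0, 0.2859]
tool_rot: [[-0.122, 0.993, -0.0], [0.992, 0.122, 0.005], [0.005, 0.0, -1.0]]
wrist_force: [-0.1, 6.9, 0.3]
opening: 0.0004
```

>>> apply_moves(
  motion=[
    {"dx": 0.004,"dy": -0.04,"dz": 0,"twist": 0,"gripper": -1},
    {"dx": 0.008,"dy": -0.07,"dz": 0,"twist": 0,"gripper": -1},
    {"dx": 0.008,"dy": -0.07,"dz": 0,"twist": 0,"gripper": -1},
  ],
)

```text
clock: 29.35
eef_pos: [0.4966, -0.0009, 0.2859]
tool_rot: [[-0.123, 0.992, -0.0], [0.992, 0.123, 0.009], [0.009, 0.001, -1.0]]
wrist_force: [-1.7, 13.1, 1.6]
opening: -0.0002
```

>>> apply_moves(
  motion=[
    {"dx": 0.002,"dy": -0.02,"dz": 0,"twist": 0,"gripper": -1},
    {"dx": 0.004,"dy": -0.03,"dz": 0,"twist": 0,"gripper": -1},
    {"dx": 0.004,"dy": -0.03,"dz": 0,"twist": 0,"gripper": -1},
  ],
)

```text
clock: 29.6
eef_pos: [0.4966, -0.0013, 0.2859]
tool_rot: [[-0.124, 0.992, -0.0], [0.992, 0.124, 0.011], [0.011, 0.001, -1.0]]
wrist_force: [-1.1, 14.0, 1.9]
opening: -0.0003
```

```bash
python3 look.py r; python3 tilt.py pics/rs.png
```

```text
29.6 [ 0.49657862 -0.0013021   0.28590239] 0.12406637138751213 [-1.06796498 14.01093155  1.89323753]
0 0.98 [ 4 11] [-49.1 121.1] [ 1.5 -7.8]
1 0.94 [ 2 13] [ 47.3 121.3] [ 0.6 -8.8]
2 0.98 [ 2 11] [-48.8  76.2] [ 0.3 -7.5]
3 0.87 [ 1 12] [46.9 76.1] [ 0.  -8.3]
4 0.99 [ 2 12] [ 5.2 79.5] [ 0.5 -8.4]
tilt deg -0.63 (neg = +y end down) shift at centre y,z [ 0.6 -8.2]
```

View pics/rs.png

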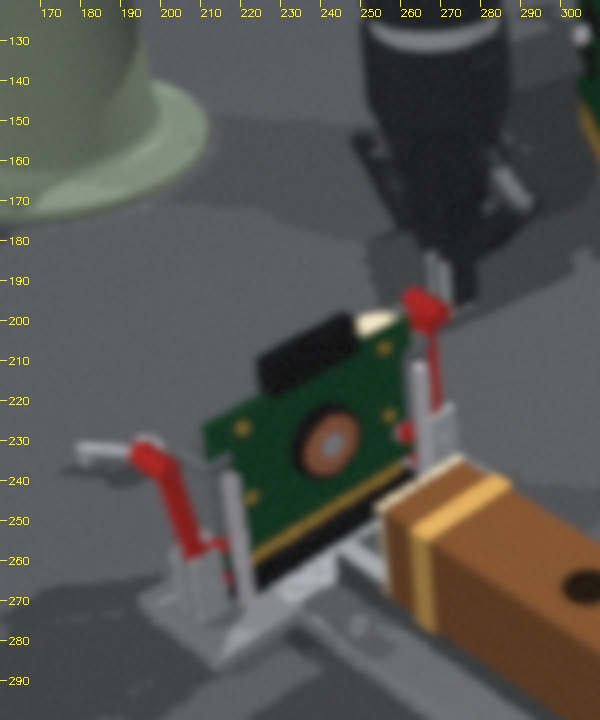

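>>> apply_moves(
  motion=[
    {"dx": -0.03,"dy": 0.25,"dz": 0,"twist": 0,"gripper": -1},
    {"dx": -0.07,"dy": 0.6,"dz": 0.4,"twist": 0,"gripper": -1},
    {"dx": -0.07,"dy": 0.6,"dz": 1.2,"twist": 0,"gripper": -1},
    {"dx": -0.03,"dy": 0.25,"dz": 2.1,"twist": 0,"gripper": -1},
    {"dx": 0.06,"dy": -0.5,"dz": 2.49,"twist": 0,"gripper": -1},
    {"dx": 0.18,"dy": -1.5,"dz": 2.49,"twist": 0,"gripper": -1},
    {"dx": 0.32,"dy": -2.6,"dz": 2.49,"twist": 0,"gripper": -1},
    {"dx": 0.45,"dy": -3.7,"dz": 2.49,"twist": 0,"gripper": -1},
  ],
)

```text
clock: 30.47
eef_pos: [0.5107, -0.1162, 0.3615]
tool_rot: [[-0.122, 0.993, 0.001], [0.993, 0.122, -0.001], [-0.002, 0.001, -1.0]]
wrist_force: [0.4, -0.5, 0.1]
opening: 0.0003
```

>>> apply_moves(
  motion=[
    {"dx": 0.13,"dy": -1.1,"dz": 0,"twist": 0,"gripper": -1},
    {"dx": 0.26,"dy": -2.1,"dz": 0,"twist": 0,"gripper": -1},
    {"dx": 0.36,"dy": -3.0,"dz": 0,"twist": 0,"gripper": -1},
    {"dx": 0.43,"dy": -3.6,"dz": -0.1,"twist": 0,"gripper": -1},
    {"dx": 0.453,"dy": -3.83,"dz": -0.6,"twist": 0,"gripper": -1},
    {"dx": 0.453,"dy": -3.83,"dz": -1.4,"twist": 0,"gripper": -1},
    {"dx": 0.453,"dy": -3.83,"dz": -2.2,"twist": 0,"gripper": -1},
    {"dx": 0.453,"dy": -3.83,"dz": -2.6,"twist": 0,"gripper": -1},
  ],
)

```text
clock: 31.13
eef_pos: [0.5231, -0.2301, 0.2801]
tool_rot: [[-0.12, 0.993, -0.003], [0.993, 0.12, 0.001], [0.001, -0.003, -1.0]]
wrist_force: [-0.8, 0.6, -0.3]
opening: 0.0
```

>>> apply_moves(
  motion=[
    {"dx": 0,"dy": 0,"dz": -0.07,"twist": 0,"gripper": -1},
    {"dx": 0,"dy": 0,"dz": -0.07,"twist": 0,"gripper": -1},
  ],
)

```text
clock: 31.3
eef_pos: [0.5238, -0.2298, 0.2799]
tool_rot: [[-0.121, 0.993, -0.002], [0.993, 0.121, 0.0], [0.001, -0.002, -1.0]]
wrist_force: [0.2, 0.1, 0.0]
opening: -0.0001
```

```bash
python3 look.py s; python3 tilt.py pics/ss.png
```

```text
31.3 [ 0.52375809 -0.22979268  0.27988625] 0.12131821743088513 [0.17837096 0.05613364 0.04885971]
0 0.98 [ 4 11] [-49.1 121.1] [ 1.5 -7.8]
1 0.94 [ 2 13] [ 47.3 121.3] [ 0.6 -8.8]
2 0.97 [ 2 12] [-48.8  76.2] [ 0.2 -8.2]
3 0.87 [ 1 12] [46.9 76.1] [ 0.  -8.3]
4 0.99 [ 2 12] [ 5.2 79.5] [ 0.5 -8.4]
tilt deg -0.49 (neg = +y end down) shift at centre y,z [ 0.6 -8.3]
```

View pics/ss.png

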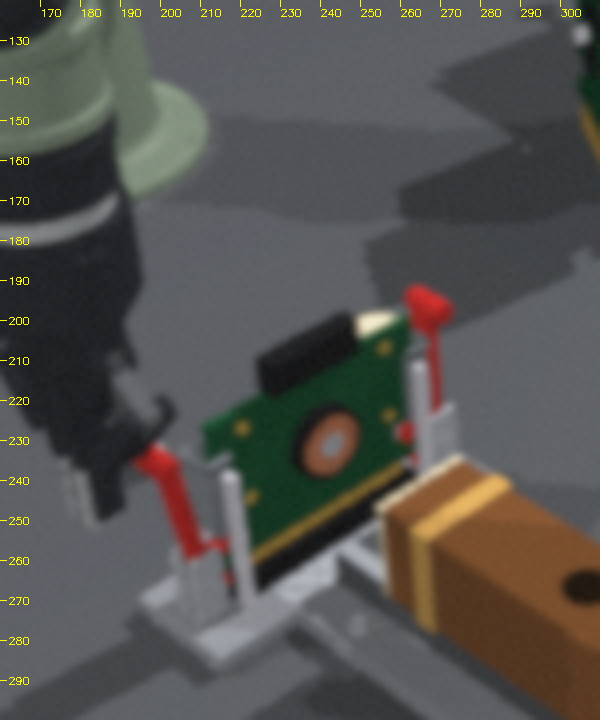

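>>> apply_moves(
  motion=[
    {"dx": -0.03,"dy": 0.25,"dz": 0,"twist": 0,"gripper": -1},
    {"dx": -0.055,"dy": 0.45,"dz": 0,"twist": 0,"gripper": -1},
    {"dx": -0.068,"dy": 0.56,"dz": 0.02,"twist": 0,"gripper": -1},
    {"dx": -0.08,"dy": 0.65,"dz": 0.05,"twist": 0,"gripper": -1},
    {"dx": -0.092,"dy": 0.75,"dz": 0.08,"twist": 0,"gripper": -1},
    {"dx": -0.104,"dy": 0.85,"dz": 0.1,"twist": 0,"gripper": -1},
    {"dx": -0.11,"dy": 0.92,"dz": 0.12,"twist": 0,"gripper": -1},
  ],
)

```text
clock: 32.08
eef_pos: [0.5211, -0.2022, 0.2842]
tool_rot: [[-0.121, 0.993, 0.0], [0.993, 0.121, -0.002], [-0.002, -0.0, -1.0]]
wrist_force: [0.2, -6.5, -3.0]
opening: 0.0001
```

>>> apply_moves(
  motion=[
    {"dx": -0.006,"dy": 0.05,"dz": 0.01,"twist": 0,"gripper": -1},
    {"dx": -0.012,"dy": 0.1,"dz": 0.01,"twist": 0,"gripper": -1},
    {"dx": -0.012,"dy": 0.1,"dz": 0.01,"twist": 0,"gripper": -1},
  ],
)

```text
clock: 32.33
eef_pos: [0.5209, -0.2001, 0.2845]
tool_rot: [[-0.121, 0.993, 0.0], [0.993, 0.121, -0.005], [-0.005, -0.001, -1.0]]
wrist_force: [0.3, -7.9, -5.3]
opening: 0.0001
```

>>> apply_moves(
  motion=[
    {"dx": -0.004,"dy": 0.04,"dz": 0,"twist": 0,"gripper": -1},
    {"dx": -0.007,"dy": 0.06,"dz": 0,"twist": 0,"gripper": -1},
    {"dx": -0.007,"dy": 0.06,"dz": 0,"twist": 0,"gripper": -1},
  ],
)

```text
clock: 32.58
eef_pos: [0.5208, -0.1994, 0.2846]
tool_rot: [[-0.12, 0.993, 0.0], [0.993, 0.12, -0.008], [-0.008, -0.001, -1.0]]
wrist_force: [0.7, -12.8, -6.0]
opening: 0.0001
```

>>> apply_moves(
  motion=[
    {"dx": -0.003,"dy": 0.03,"dz": 0,"twist": 0,"gripper": -1},
    {"dx": -0.003,"dy": 0.03,"dz": 0,"twist": 0,"gripper": -1},
  ],
)

```text
clock: 32.75
eef_pos: [0.5208, -0.1991, 0.2846]
tool_rot: [[-0.119, 0.993, 0.0], [0.993, 0.119, -0.009], [-0.009, -0.001, -1.0]]
wrist_force: [1.4, -15.2, -7.0]
opening: -0.0
```

>>> apply_moves(
  motion=[
    {"dx": -0.003,"dy": 0.025,"dz": -0.04,"twist": 0,"gripper": -1},
    {"dx": -0.003,"dy": 0.025,"dz": -0.08,"twist": 0,"gripper": -1},
    {"dx": -0.003,"dy": 0.025,"dz": -0.08,"twist": 0,"gripper": -1},
  ],
)

```text
clock: 33.0
eef_pos: [0.5211, -0.1988, 0.284]
tool_rot: [[-0.119, 0.993, 0.002], [0.993, 0.119, -0.011], [-0.011, 0.001, -1.0]]
wrist_force: [-2.0, -14.5, 3.9]
opening: -0.0001
```

```bash
python3 look.py t; python3 tilt.py pics/ts.png
```

```text
33.0 [ 0.5211159  -0.19877851  0.28400878] 0.11942065970000655 [ -1.99976991 -14.47976165   3.86222066]
0 0.98 [ 1 15] [-49.1 121.1] [-0.6 -9.2]
1 0.97 [ 0 15] [ 47.3 121.3] [-0.8 -9.4]
2 0.98 [ 2 15] [-48.8  76.2] [ -0. -10.]
3 0.91 [ 0 13] [46.9 76.1] [-0.7 -8.5]
4 1.0 [ 1 14] [ 5.2 79.5] [-0.3 -9.3]
tilt deg 0.4 (neg = +y end down) shift at centre y,z [-0.5 -9.3]
```

View pics/ts.png

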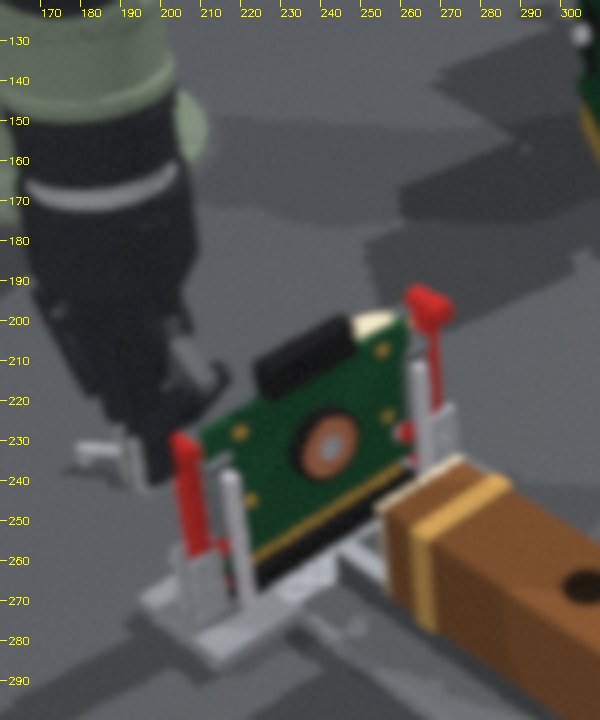

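>>> apply_moves(
  motion=[
    {"dx": -0.003,"dy": 0.03,"dz": 0.03,"twist": 0,"gripper": -1},
    {"dx": -0.003,"dy": 0.03,"dz": 0.03,"twist": 0,"gripper": -1},
    {"dx": -0.003,"dy": 0.03,"dz": 0.03,"twist": 0,"gripper": -1},
  ],
)

```text
clock: 33.45
eef_pos: [0.5211, -0.1984, 0.2842]
tool_rot: [[-0.119, 0.993, 0.002], [0.993, 0.119, -0.012], [-0.012, 0.0, -1.0]]
wrist_force: [0.6, -17.1, -1.9]
opening: -0.0003
```

>>> apply_moves(
  motion=[
    {"dx": 0.03,"dy": -0.25,"dz": 0,"twist": 0,"gripper": -1},
    {"dx": 0.08,"dy": -0.65,"dz": 0.4,"twist": 0,"gripper": -1},
    {"dx": 0.08,"dy": -0.65,"dz": 1.2,"twist": 0,"gripper": -1},
    {"dx": 0.04,"dy": -0.35,"dz": 2.1,"twist": 0,"gripper": -1},
    {"dx": -0.05,"dy": 0.4,"dz": 2.59,"twist": 0,"gripper": -1},
    {"dx": -0.17,"dy": 1.4,"dz": 2.59,"twist": 0,"gripper": -1},
    {"dx": -0.3,"dy": 2.5,"dz": 2.59,"twist": 0,"gripper": -1},
    {"dx": -0.44,"dy": 3.6,"dz": 2.59,"twist": 0,"gripper": -1},
  ],
)

```text
clock: 34.12
eef_pos: [0.5063, -0.085, 0.3611]
tool_rot: [[-0.121, 0.993, 0.0], [0.993, 0.121, 0.002], [0.002, 0.001, -1.0]]
wrist_force: [-0.3, 0.3, -0.3]
opening: -0.0002
```

>>> apply_moves(
  motion=[
    {"dx": -0.13,"dy": 1.1,"dz": 0,"twist": 0,"gripper": -1},
    {"dx": -0.25,"dy": 2.1,"dz": 0,"twist": 0,"gripper": -1},
    {"dx": -0.35,"dy": 2.9,"dz": 0,"twist": 0,"gripper": -1},
    {"dx": -0.42,"dy": 3.4,"dz": -0.1,"twist": 0,"gripper": -1},
    {"dx": -0.437,"dy": 3.6,"dz": -0.6,"twist": 0,"gripper": -1},
    {"dx": -0.437,"dy": 3.6,"dz": -1.4,"twist": 0,"gripper": -1},
    {"dx": -0.437,"dy": 3.6,"dz": -2.2,"twist": 0,"gripper": -1},
    {"dx": -0.437,"dy": 3.6,"dz": -2.65,"twist": 0,"gripper": -1},
  ],
)

```text
clock: 34.78
eef_pos: [0.4924, 0.0225, 0.2792]
tool_rot: [[-0.123, 0.992, -0.003], [0.992, 0.123, 0.002], [0.003, -0.003, -1.0]]
wrist_force: [-0.6, 0.9, 0.3]
opening: 0.0
```

```bash
python3 look.py u; python3 tilt.py pics/us.png
```

```text
34.7833 [0.49243048 0.02252032 0.27918801] 0.1232773520114689 [-0.62577198  0.91767039  0.27596455]
0 0.98 [ 2 15] [-49.1 121.1] [-0.  -9.5]
1 0.97 [ 0 15] [ 47.3 121.3] [-0.8 -9.4]
2 0.98 [ 2 15] [-48.8  76.2] [ -0. -10.]
3 0.91 [-1 13] [46.9 76.1] [-1.4 -8.1]
4 0.99 [ 1 14] [ 5.2 79.5] [-0.3 -9.3]
tilt deg 0.44 (neg = +y end down) shift at centre y,z [-0.5 -9.3]
```

View pics/us.png

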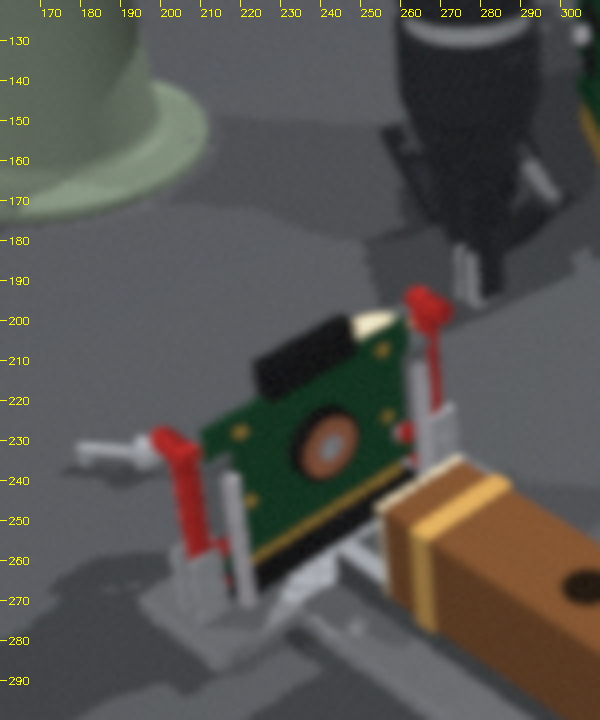

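>>> apply_moves(
  motion=[
    {"dx": 0.03,"dy": -0.25,"dz": 0,"twist": 0,"gripper": -1},
    {"dx": 0.06,"dy": -0.47,"dz": 0.05,"twist": 0,"gripper": -1},
    {"dx": 0.072,"dy": -0.6,"dz": 0.08,"twist": 0,"gripper": -1},
    {"dx": 0.08,"dy": -0.67,"dz": 0.08,"twist": 0,"gripper": -1},
    {"dx": 0.086,"dy": -0.72,"dz": 0.08,"twist": 0,"gripper": -1},
    {"dx": 0.092,"dy": -0.76,"dz": 0.08,"twist": 0,"gripper": -1},
    {"dx": 0.092,"dy": -0.76,"dz": 0.08,"twist": 0,"gripper": -1},
  ],
)

```text
clock: 35.57
eef_pos: [0.4968, -0.0002, 0.2845]
tool_rot: [[-0.123, 0.992, 0.002], [0.992, 0.123, 0.006], [0.006, 0.003, -1.0]]
wrist_force: [0.3, 9.3, 6.7]
opening: 0.0001
```

>>> apply_moves(
  motion=[
    {"dx": 0.004,"dy": -0.03,"dz": 0.06,"twist": 0,"gripper": -1},
    {"dx": 0.007,"dy": -0.06,"dz": 0.06,"twist": 0,"gripper": -1},
    {"dx": 0.007,"dy": -0.06,"dz": 0.06,"twist": 0,"gripper": -1},
  ],
)

```text
clock: 35.82
eef_pos: [0.4965, -0.0011, 0.2853]
tool_rot: [[-0.124, 0.992, 0.0], [0.992, 0.124, 0.009], [0.009, 0.001, -1.0]]
wrist_force: [0.1, 13.4, -0.3]
opening: 0.0
```

>>> apply_moves(
  motion=[
    {"dx": 0.003,"dy": -0.03,"dz": 0,"twist": 0,"gripper": -1},
    {"dx": 0.003,"dy": -0.03,"dz": 0,"twist": 0,"gripper": -1},
  ],
)

```text
clock: 35.98
eef_pos: [0.4965, -0.0015, 0.2854]
tool_rot: [[-0.124, 0.992, 0.0], [0.992, 0.124, 0.011], [0.011, 0.002, -1.0]]
wrist_force: [0.7, 14.8, 1.6]
opening: 0.0
```

>>> apply_moves(
  motion=[
    {"dx": 0.004,"dy": -0.035,"dz": 0,"twist": 0,"gripper": -1},
    {"dx": 0.004,"dy": -0.035,"dz": 0,"twist": 0,"gripper": -1},
    {"dx": 0.004,"dy": -0.035,"dz": 0,"twist": 0,"gripper": -1},
  ],
)

```text
clock: 36.23
eef_pos: [0.4965, -0.0019, 0.2854]
tool_rot: [[-0.125, 0.992, 0.0], [0.992, 0.125, 0.013], [0.013, 0.002, -1.0]]
wrist_force: [0.0, 17.0, 2.1]
opening: -0.0002
```

```bash
python3 look.py v; python3 tilt.py pics/vs.png
```

```text
36.2333 [ 0.49648104 -0.0019306   0.28536847] 0.12505210194058594 [ 0.03536495 16.96874174  2.12412609]
0 0.99 [ 2 15] [-49.1 121.1] [-0.  -9.5]
1 0.96 [ 0 15] [ 47.3 121.3] [-0.8 -9.4]
2 0.98 [ 2 15] [-48.8  76.2] [ -0. -10.]
3 0.91 [ 0 13] [46.9 76.1] [-0.7 -8.5]
4 0.99 [ 1 14] [ 5.2 79.5] [-0.3 -9.3]
tilt deg 0.41 (neg = +y end down) shift at centre y,z [-0.4 -9.3]
```

>>> apply_moves(
  motion=[
    {"dx": -0.03,"dy": 0.25,"dz": 0,"twist": 0,"gripper": -1},
    {"dx": -0.1,"dy": 0.8,"dz": 0.1,"twist": 0,"gripper": -1},
    {"dx": -0.16,"dy": 1.4,"dz": 0.8,"twist": 0,"gripper": -1},
    {"dx": -0.2,"dy": 1.7,"dz": 1.7,"twist": 0,"gripper": -1},
    {"dx": -0.2,"dy": 1.8,"dz": 2.6,"twist": 0,"gripper": -1},
    {"dx": -0.2,"dy": 1.8,"dz": 3.2,"twist": 0,"gripper": -1},
    {"dx": -0.2,"dy": 1.8,"dz": 3.2,"twist": 0,"gripper": -1},
  ],
)

```text
clock: 37.02
eef_pos: [0.4923, 0.0489, 0.3856]
tool_rot: [[-0.122, 0.992, 0.007], [0.993, 0.122, -0.001], [-0.002, 0.007, -1.0]]
wrist_force: [0.7, 0.0, 0.2]
opening: 0.0002
```

```bash
python3 look.py x; python3 tilt.py pics/xs.png; python3 - <<'E'
from h import *
S=optics.read_camera("scene")["color"]; cv2.imwrite("pics/xfull.png",S)
T=optics.read_camera("top")["color"]; crop(T,200,150,460,260,3,"pics/xt.png",20)
crop(S,195,185,285,275,8,"pics/xc.png",5)
E
```

```text
37.0167 [0.4923261  0.04886841 0.38555783] 0.12240032264315094 [0.70661779 0.01927548 0.18088529]
0 0.99 [ 2 15] [-49.1 121.1] [-0.  -9.5]
1 0.97 [ 0 15] [ 47.3 121.3] [-0.8 -9.4]
2 0.98 [ 2 14] [-48.8  76.2] [ 0.  -9.4]
3 0.91 [-1 13] [46.9 76.1] [-1.4 -8.1]
4 1.0 [ 1 14] [ 5.2 79.5] [-0.3 -9.3]
tilt deg 0.29 (neg = +y end down) shift at centre y,z [-0.5 -9.1]
```

View pics/xc.png

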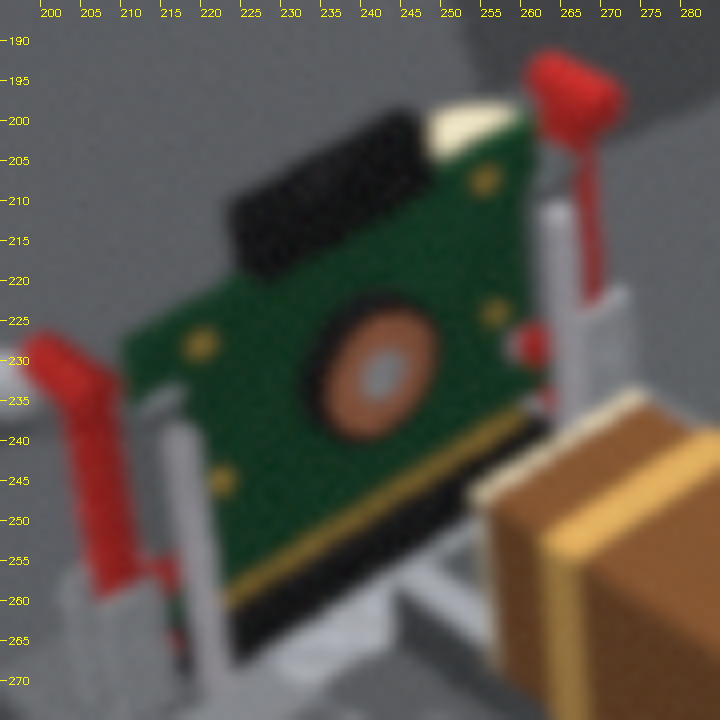

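View pics/xt.png

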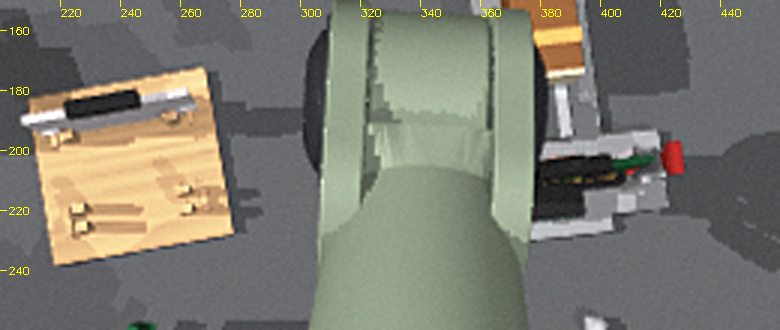

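View pics/xfull.png

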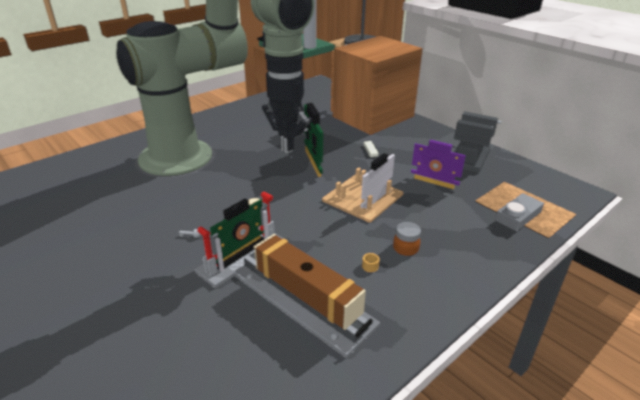

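```bash
python3 -c "
from rig import ticket; print(ticket.job_done())"
```

```text
the job is handed in; nothing more can be done
None
```

The green board is in the tester, drawn home by the levers alone, and the job is handed in at about 37 s of the 72 s allowed. I got no verdict back.

**What I did**
- I took the small green board from the stand and lowered it coil towards the rail. I let go of it once the wrist force showed it standing on both lever feet. The most it pressed on them was about 10 N.
- I swung the levers in turn: L to 0.46 rad, R to about 0.45, L to 0.2, R to 0.1, L shut, R shut, then L again.
- In the last presses R came up solid at 17.1 N and L, the final one, at 17.0 N.

**Forces and tilt**
- The highest side force I read on a lever was about 17 N, or about 19 N with the vertical part included. Readings are only taken at the end of each move, so a short peak between them could have been higher.
- The largest board tilt I measured in the scene camera was 2.2°, measured at pauses rather than throughout.

**Last checks**
- **Levers:** both knobs sit at their shut positions in the image, to about 1 pixel.
- **Board:** it is level to about 0.3°, with an even strip of gold showing. It went down about 9.3 mm from an estimated 27.6 mm, which puts the lower edge at about 18 mm against the 17 mm target. That is within my measuring error of about 1 mm, so the seating rests mainly on the solid lever stops.
- **Everything else:** the mallet head, blanking board and the rest look undisturbed, and the robot is clear.

**What disagreed along the way**
- My first fit of the tester was off because I misread a knob's pixel, and I corrected it from the wrist view.
- Lever R swung back from about 0.49 to 0.57 rad while L was first being drawn in.
- L eased back very slightly after its first shut, which is why I pressed it again.

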